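Put the watercolour kit back in order

TASK

Tidy the painting kit: put the two rectangular pans in the tin and the two round cakes in the palette, each in the bay or well made for its own size, and lay the brush case lengthwise in the wooden tray. Each must end up fully down on the floor of its place, paint side up; set them down gently without dropping or tossing them, and leave the water cup and the jar standing where they are.

Things in the scene. Friction and masses are not known exactly. Their poses are not given: they have to be found in the camera images.
- full_pan: Loose rectangular paint pan, white plastic filled with hard dark brown paint, 50 (its x) by 36 (its y) by 20 mm high, about 40 g; the larger of the two rectangular pans. Origin: centre of its underside; z up, out of the painted face.
- half_pan: Loose rectangular paint pan like the other but narrow: 18 (its x) by 36 (its y) by 20 mm high, about 20 g. Origin: centre of its underside; z up, out of the painted face.
- large_cake: Loose round cake of hard dark brown paint in a white plastic dish, a plain disc 57 mm across and 20 mm high, about 60 g. Origin: centre of its underside; z up, out of the painted face.
- small_cake: Loose round cake of paint like the other but smaller: 36 mm across and 20 mm high, about 30 g. Origin: centre of its underside; z up, out of the painted face.
- brush_case: Loose closed travel-brush case, a square aluminium tube 110 mm long (its x) and 16 by 16 mm in section, with a brass band, about 40 g, lying on the table. Origin: the centre of the tube (8 mm above what it lies on).
- tin: Fixed dark tin, 118 (x) by 58 (y) mm, any yaw. Rim and land 10 mm, inner floor 2 mm above the table, walls 3 mm. Two bays, 52 mm long in y: wide (66 mm in x, centred x = -23 mm, y = 0) for the full pan, narrow (34 mm in x, centred x = +39 mm, y = 0) for the half pan; 12 mm land between. Pans lie with their y along the tin's y, either way. Origin: centre of underside, z up.
- palette: Fixed white plastic palette block, 153 (x) by 90 (y) by 12 mm high, any yaw, with two round flat wells 8 mm deep (floor 4 mm above the table): the large, 73 mm across, centred x = -32 mm, y = 0, for the large cake; the small, 52 mm across, centred x = +42.5 mm, y = 0, for the small cake. Origin: centre of underside, z up.
- tray: Fixed pale wooden brush tray, an open trough 142 (x) by 44 (y) mm, any yaw. Rim 8 mm, inner floor 3 mm above the table, walls 5 mm; inside 132 by 34 mm. The brush case lies in it along the tray's x, either way round. Origin: centre of underside, z up.
- cup: Bystander: blue open plastic water cup, 72 mm across and 70 mm high, loose. Origin: centre of its underside.
- jar: Bystander: closed glass jar with a black cap, 52 mm across and 60 mm high, loose. Origin: centre of its underside.
Mind the look-alikes: they are no part of the job. What is shaped like the half_pan but red is not meant. What is shaped like the large_cake but purple is not meant.

How it is judged:
At the end, for the whole second after the job is handed in: Each pan in its bay of the tin and each cake in its well of the palette, within 12 mm of the middle along either axis, flat on the floor (3.5 mm), paint side up (6 degrees); brush case level on the tray floor, within 16 mm lengthwise, 12 mm across; all released, at rest (x of full_pan in the frame of tin between -0.035 and -0.011 m and y of full_pan in the frame of tin between -0.012 and 0.012 m and z of full_pan in the frame of tin between -0.002 and 0.0055 m and angle between each of full_pan, half_pan, large_cake, small_cake's own z axis and vertical below 0.1 rad and linear speed of each of full_pan, half_pan, large_cake, small_cake, brush_case below 0.02 m/s and contact force between the fingers and full_pan below 0.05 N and x of half_pan in the frame of tin between 0.027 and 0.051 m and y of half_pan in the frame of tin between -0.012 and 0.012 m and z of half_pan in the frame of tin between -0.002 and 0.0055 m and contact force between the fingers and half_pan below 0.05 N and x of large_cake in the frame of palette between -0.044 and -0.02 m and y of large_cake in the frame of palette between -0.012 and 0.012 m and z of large_cake in the frame of palette between 0.001 and 0.0075 m and contact force between the fingers and large_cake below 0.05 N and x of small_cake in the frame of palette between 0.0305 and 0.0545 m and y of small_cake in the frame of palette between -0.012 and 0.012 m and z of small_cake in the frame of palette between 0.001 and 0.0075 m and contact force between the fingers and small_cake below 0.05 N and x of brush_case in the frame of tray between -0.016 and 0.016 m and y of brush_case in the frame of tray between -0.012 and 0.012 m and z of brush_case in the frame of tray between 0.0085 and 0.0135 m and angle between brush_case's own x axis and vertical between 1.5 and 1.64 rad and contact force between the fingers and brush_case below 0.05 N); the robot touches nothing.
It fails at once if the cup is pushed more than 20 mm or tipped (distance of cup from where it was at the start of the episode above 0.02 m or angle between cup's own z axis and vertical above 0.25 rad).
It fails at once if the jar is pushed more than 20 mm or tipped (distance of jar from where it was at the start of the episode above 0.02 m or angle between jar's own z axis and vertical above 0.25 rad).
It fails at once if a pan, a cake or the brush case is dropped or thrown (falls free by more than about 30 mm) ((linear speed of full_pan above 0.8 m/s and contact force between full_pan and anything else below 0.01 N) or (linear speed of half_pan above 0.8 m/s and contact force between half_pan and anything else below 0.01 N) or (linear speed of large_cake above 0.8 m/s and contact force between large_cake and anything else below 0.01 N) or (linear speed of small_cake above 0.8 m/s and contact force between small_cake and anything else below 0.01 N) or (linear speed of brush_case above 0.8 m/s and contact force between brush_case and anything else below 0.01 N)).
It also fails if it takes over 120 s, if anything falls off the work surface, if the arm or the gripper's body presses on something with over 40 N, if the wrist force passes 120 N, or if a joint passes its speed limit or range.

ROBOT

A 6-joint arm with a two-finger parallel gripper is mounted at the origin on the work surface. World frame = base frame: x ahead of the robot, y to its left, z up, the work surface at z = 0. Lengths are in m, angles in rad, forces in N, time in s.
With the tool pointing down it reaches from about 0.35 to 0.925 m from the base axis. Payload 6.4 kg.
Tool frame: the origin (TCP) lies midway between the tips of the shut fingers; the grasp point (between the pads) lies arm.grasp_offset behind it (arm.grasp_offset is the distance from the TCP to the grasp point, in m); x points along the fingers, z is the direction in which the jaws open and shut, and the axes are right-handed (so a half turn about x gives the same grasp; the last joint's range is limited). The gripper opens to 85 mm and grips with 20 to 120 N. Pads are 22 mm wide; open, the fingers measure 114 mm over their backs; the gripper's body (76 mm by 85 mm) begins 54 mm behind the grasp point. The pads swing forward as they close: fully open they stand 13 mm farther back than shut.
Start: joints at [1.095, 0.245, 1.558, -0, 1.339, -0.174], TCP at [0.193, 0.621, 0.197] pointing down, gripper open.
Joint ranges: [-3.13, 3.13], [-1.02, 2.26], [0.13, 2.54], [-0.95, 4.09], [0.21, 2.88], [-2.74, 2.74]. Speed limits (rad/s): [2.57, 2.57, 3.14, 3.14, 3.14, 3.14].

INTERFACE

Orientations are given as a unit quaternion [x, y, z, w].
In Python, from station import arm, imaging, order gives the robot as it stands. The module is installed in compiled form; this text tells all that it offers.
- The arm moves only by the tool send_rows, never from a script. Its argument "plan" is a list of rows, each a list of 6 numbers: the shift along the tool's x, y, z in m, then the turn, a rotation vector about the tool's x, y, z in degrees. A call has 1 to 8 rows; each row is the pose to reach, as a shift and turn from the pose commanded when the call began, along the tool's axes at that moment; what a row does not reach only later rows make up. A row lasts 1/8 s, in which the tool goes at most 62.5 mm and 10.7 degrees, less where a joint would pass 70% of its speed; a pose out of reach is approached as far as the arm can. A call with a gripper value outside its range is refused whole. "fingers" is the closure in counts, from 0 (fully open) to 255 (shut), set as the call begins (left out, the last holds). The fingers move at their own pace and stop on an object; "squeeze" is the grip in N (left out, the last holds). Time passes only in rows, so rows that repeat a pose let the fingers close. It gives the time, the measured TCP pose, the force and the opening at its end, in the units of the state.
- arm.observe(): the state, without advancing time (a new reading comes with each control period).
- imaging.snapshot(name): name is "side" or "top" or "wrist"; returns a dict with "img" (480x640x3 uint8, blue, green, red), "vfov" (degrees; the focal length in pixels is half the picture's height over the tangent of half this angle, whatever the lens; pixels are square), "cx", "cy" (the principal point, pixels), "k1" (the pictures are not rectified: a ray, as slopes to the right and down, at radius r is drawn at 1 + k1 r^2 times it, then the intrinsics apply), "cam_to_world" (4x4, takes a point from camera to world coordinates). Camera axes: x right, y down, z forward; pixel columns grow to the right and rows downward; lengths in m; the calibration is good to about 2 mm. A picture is of the moment at which its call begins. There is no depth.
- order.job_done(): hands the job in, once; it reports no verdict.
The state is a dict: "time": time; "joint_pos": joint angles; "joint_vel": joint speeds; "tau": joint torques, N m; "ee_pos": TCP position; "ee_rot": TCP orientation; "force": force on the tool from outside, world axes, zero at the start; "wrist_torque": the same for the moment, N m; "width": finger opening in m.
Only numpy, scipy, OpenCV 4.12 (cv2) and the standard library are available. Lean on these libraries where they do the work, as an engineer would, in place of code of your own. Each camera call takes 0.05 s, during which the arm holds its last target.

## Working session

There is one attempt and no reset: what is moved stays moved. The work goes in short steps, Python scripts to look and compute and a tool call to move; the robot and the scene stay as the last step left them, time stands still between calls to the robot, and variables do not carry over. Pictures are saved under pics/ and viewed, and the job is handed in when it is done.

Besides the shell and the picture viewer there is one more tool, called after ">>>" as name(argument=value, ...) on one line, values as JSON. send_rows: Moves the arm, as the interface text tells. Its arguments: {"type":"object","properties":{"plan":{"type":"array"},"fingers":{"type":"number"},"squeeze":{"type":"number"}},"required":["plan"]}

```bash
mkdir -p pics; python3 - <<'E'
from station import arm, imaging, order
import cv2,numpy as np
print(arm.observe(), arm.grasp_offset)
for n in ["top","side","wrist"]:
    s=imaging.snapshot(n); cv2.imwrite(f"pics/{n}0.png",s["img"]); print(n,{k:v for k,v in s.items() if k!="img"})
E
```

```text
{'time': 0.0, 'joint_pos': array([ 1.09492157e+00,  2.45790547e-01,  1.55901991e+00, -1.14020270e-05,
        1.33866734e+00, -1.74098089e-01]), 'joint_vel': array([ 2.30984602e-05,  1.02707710e-03, -5.11084640e-04,  5.20444588e-04,
       -1.23616688e-03, -1.47214786e-05]), 'tau': array([ 9.03443433e-04, -4.29521298e+01, -3.26118815e+01, -9.03143723e-05,
        5.41107860e-03,  6.33635821e-06]), 'ee_pos': array([0.19290121, 0.62007239, 0.19579224]), 'ee_rot': array([-0.41946097,  0.57007173,  0.41886167,  0.56888103]), 'force': array([-0.51166643, -0.23358461, -0.23868023]), 'wrist_torque': array([-0.04776889,  0.00289207,  0.03294632]), 'width': 0.08549330297238093} 0.0187
top {'vfov': 53.492438442010304, 'cx': 323.02558882440553, 'cy': 240.9995803030437, 'k1': -0.0696725050781266, 'cam_to_world': array([[ 0.01584093, -0.99021969,  0.13861471,  0.37616486],
       [-0.99954384, -0.01924791, -0.0232728 ,  0.00798844],
       [ 0.02571323, -0.13818282, -0.9900729 ,  0.88845325],
       [ 0.        ,  0.        ,  0.        ,  1.        ]])}
side {'vfov': 45.766526728103756, 'cx': 308.56929017647775, 'cy': 241.88754081422812, 'k1': -0.15216650075576174, 'cam_to_world': array([[ 0.97055304, -0.11395825,  0.21222705,  0.21247716],
       [-0.24078811, -0.48426687,  0.84113417, -1.04344201],
       [ 0.00692035, -0.86746707, -0.49744647,  0.69069622],
       [ 0.        ,  0.        ,  0.        ,  1.        ]])}
wrist {'vfov': 70.84478407472793, 'cx': 313.2071549363351, 'cy': 239.52603473805075, 'k1': -0.054808662443565165, 'cam_to_world': array([[ 0.29735124,  0.90549471,  0.30275663,  0.11425601],
       [ 0.95476544, -0.281248  , -0.09655317,  0.64395771],
       [-0.00227868,  0.31777177, -0.9481645 ,  0.37384281],
       [ 0.        ,  0.        ,  0.        ,  1.        ]])}
```

View pics/top0.png

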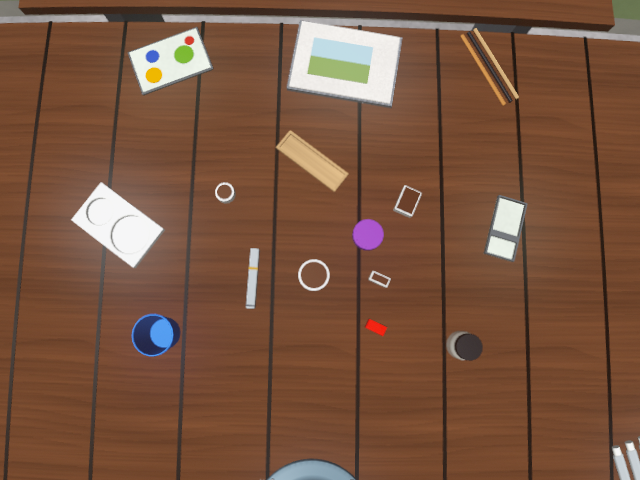

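View pics/side0.png

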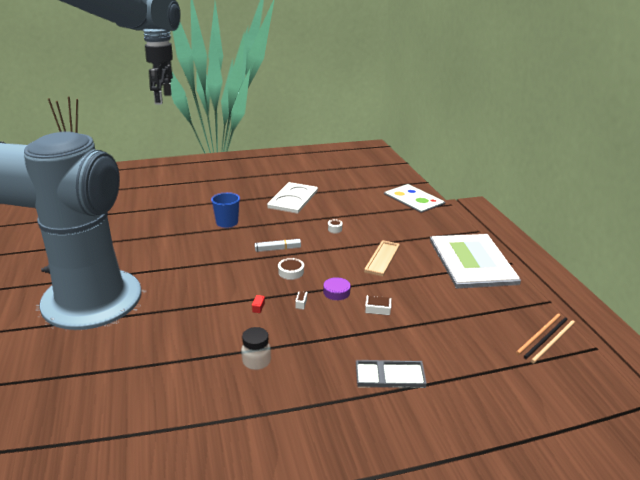

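View pics/wrist0.png

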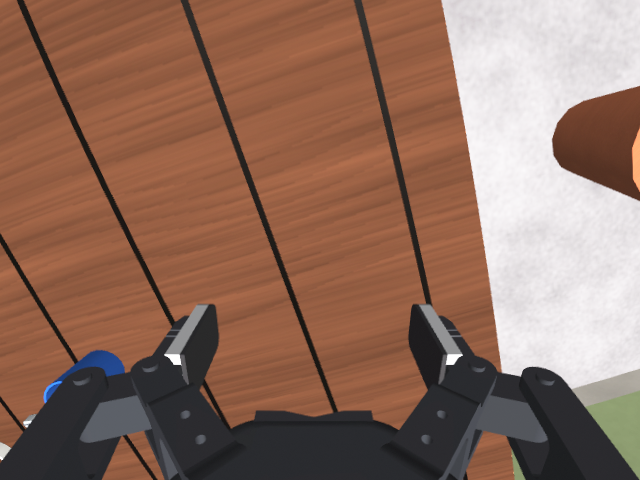

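```bash
cat > h.py <<'E'
import cv2,numpy as np
from station import arm, imaging, order
from scipy.spatial.transform import Rotation as R
def K(s):
    f=s["img"].shape[0]/2/np.tan(np.radians(s["vfov"])/2); return np.array([[f,0,s["cx"]],[0,f,s["cy"]],[0,0,1.]])
def ray(s,px):
    px=np.asarray(px,float).reshape(-1,1,2)
    # invert drawn = 1+k1 r^2
    n=cv2.undistortPointsIter(px,K(s),np.array([s["k1"],0,0,0,0.]),None,None,(3,100,1e-12)).reshape(-1,2)
    d=np.c_[n,np.ones(len(n))]@s["cam_to_world"][:3,:3].T
    return s["cam_to_world"][:3,3],d
def plane(s,px,z):
    o,d=ray(s,px); t=(z-o[2])/d[:,2]; return (o+d*t[:,None])[:,:2]
def proj(s,P):
    P=np.asarray(P,float).reshape(-1,3); C=np.linalg.inv(s["cam_to_world"]); c=P@C[:3,:3].T+C[:3,3]
    n=c[:,:2]/c[:,2:]; r2=(n**2).sum(1,keepdims=True); n=n*(1+s["k1"]*r2); k=K(s)
    return n*k[0,0]+[k[0,2],k[1,2]]
def crop(img,x,y,w,h,f,name):
    cv2.imwrite("pics/"+name,cv2.resize(img[y:y+h,x:x+w],None,fx=f,fy=f,interpolation=cv2.INTER_NEAREST))
E
python3 - <<'E'
from h import *
s=imaging.snapshot("top");im=s["img"]
np.savez("top0.npz",**s)
rs=[(200,170,50),(290,250,50),(385,178,50),(355,255,50),(228,250,60),(480,190,75),(68,178,100),(270,120,85)]
t=[cv2.resize(im[y:y+w,x:x+w],(200,200),interpolation=cv2.INTER_NEAREST) for x,y,w in rs]
cv2.imwrite("pics/mos.png",np.vstack([np.hstack(t[:4]),np.hstack(t[4:])]))
E
```

```text
(no output)
```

View pics/mos.png

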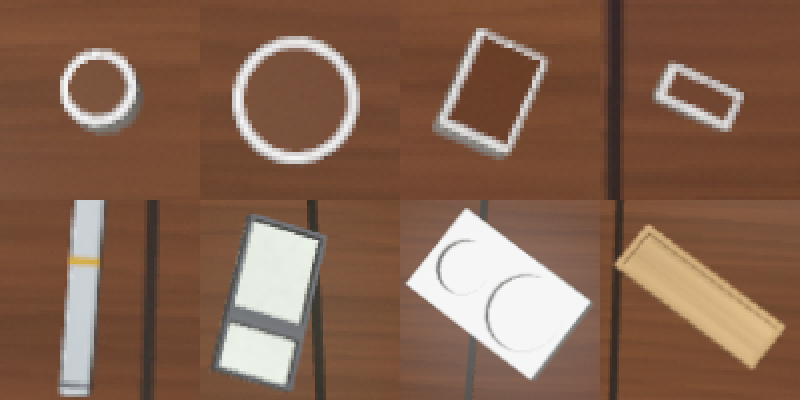

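```bash
cat > meas.py <<'E'
from h import *
def rect(P):
    (c,(w,h),a)=cv2.minAreaRect((np.asarray(P)*1000).astype(np.float32))
    if w<h: w,h,a=h,w,a+90
    a=(a+90)%180-90
    return np.round(c,1),round(w,1),round(h,1),round(a,1)
def region(s,x,y,w,h,mask):
    m=np.zeros(s["img"].shape[:2],np.uint8); m[y:y+h,x:x+w]=mask[y:y+h,x:x+w]; return m
def up(s,x,y,w,h,f=8):
    return cv2.resize(s["img"][y:y+h,x:x+w],None,fx=f,fy=f,interpolation=cv2.INTER_CUBIC)
def cont(s,box,fn,f=8):
    x,y,w,h=box; u=up(s,x,y,w,h,f); m=(fn(u.astype(int))*255).astype(np.uint8)
    cs,hi=cv2.findContours(m,cv2.RETR_CCOMP,cv2.CHAIN_APPROX_NONE)
    out=[]
    for c,hh in zip(cs,hi[0]):
        out.append((cv2.contourArea(c)/f/f,hh[3]>=0,(c.reshape(-1,2)+.5)/f-.5+[x,y]))
    return sorted(out,key=lambda t:-t[0])
E
cat > m1.py <<'E'
from meas import *
s=imaging.snapshot("top")
white=lambda u:(u.min(2)>150)
for n,b in dict(small=(200,170,50,50),large=(290,250,50,50),full=(385,178,50,50),half=(355,255,50,50)).items():
    for A,hole,c in cont(s,b,white)[:2]:
        P=plane(s,c,.02); (ce,r)=cv2.minEnclosingCircle((P*1000).astype(np.float32))
        M=cv2.moments((P*1000).astype(np.float32)); print(n,A,hole,"rect",rect(P),"circ",np.round(ce,1),round(r,1),"cen",round(M['m10']/M['m00'],1),round(M['m01']/M['m00'],1))
for n,b,fn,z in [("case",(228,240,50,80),lambda u:(u[:,:,0]>130),.016),("case_band",(228,240,50,80),lambda u:(u[:,:,2]-u[:,:,0]>70)&(u[:,:,1]>130),.016),("tin",(480,190,55,75),lambda u:(u.min(2)>150),.002),("pal",(60,170,110,110),lambda u:u.min(2)>170,.012),("tray",(270,120,85,80),lambda u:(u[:,:,1]>110),.008)]:
    for A,hole,c in cont(s,b,fn)[:2]: print(n,A,hole,rect(plane(s,c,z)))
for n,b,fn,z in [("cup",(125,305,60,60),lambda u:(u[:,:,0]-u[:,:,2]>50),.07),("jarcap",(440,325,50,40),lambda u:u.max(2)<60,.06),("purple",(345,210,50,50),lambda u:u[:,:,0]-u[:,:,1]>80,.02),("red",(355,310,45,35),lambda u:(u[:,:,2]-u[:,:,1]>120),.02)]:
    for A,hole,c in cont(s,b,fn)[:1]: print(n,A,rect(plane(s,c,z)))
E
python3 m1.py
```

```text
small 286.359375 False rect (array([587.2, 173.6]), 36.7, 35.7, -29.7) circ [587.2 173.4] 18.8 cen 587.3 173.6
small 161.8125 True rect (array([587.9, 174. ]), 27.0, 26.9, 47.6) circ [587.8 174.1] 14.0 cen 587.8 174.0
large 776.9453125 False rect (array([435.7,   4.1]), 57.5, 57.5, 1.1) circ [435.7   4.2] 29.1 cen 435.7 4.1
large 537.9765625 True rect (array([435.7,   4.4]), 47.8, 47.8, 64.3) circ [435.8   4.1] 24.2 cen 435.8 4.1
full 506.1640625 False rect (array([ 577.8, -170.4]), 52.0, 37.2, -23.1) circ [ 578.1 -170.2] 30.3 cen 577.7 -170.2
full 367.8984375 True rect (array([ 579. , -171.4]), 46.0, 31.2, -23.4) circ [ 578.6 -171. ] 26.6 cen 578.6 -171.2
half 203.3359375 False rect (array([ 430.3, -116.6]), 37.3, 19.5, 66.3) circ [ 430.5 -116.6] 20.0 cen 430.2 -116.5
half 106.2421875 True rect (array([ 430.6, -117.2]), 30.4, 13.0, 66.2) circ [ 430.4 -117.1] 15.7 cen 430.5 -117.2
case 342.703125 False (array([408.7, 117.2]), 72.1, 16.9, -2.5)
case 165.8984375 False (array([465.6, 114.7]), 35.9, 17.0, -3.7)
case_band 16.8359375 False (array([446.2, 115.6]), 16.9, 4.2, 86.5)
tin 826.84375 False (array([ 554.7, -369.7]), 65.7, 51.1, -15.3)
tin 446.4375 False (array([ 495.1, -353.4]), 51.2, 34.8, 74.7)
pal 3845.9765625 False (array([523.7, 374.9]), 154.7, 91.2, 55.1)
pal 38.5625 True (array([551.9, 429. ]), 42.5, 12.8, -12.7)
tray 1723.296875 False (array([655.6,  11.7]), 144.0, 46.7, 53.4)
cup 1428.7109375 (array([325.2, 275.7]), 72.9, 71.8, -56.7)
jarcap 93.5625 (array([ 315.6, -222.9]), 68.1, 4.9, 0.2)
purple 717.671875 (array([512.4, -94.8]), 56.8, 56.2, -42.0)
red 198.390625 (array([ 342.8, -110.1]), 36.9, 18.3, 65.0)
```

```bash
cat > g.py <<'E'
from h import *
def go(x,y,z,head,flip=False):
    """target TCP mm, jaw heading deg (world, mod 180); prints shift (mm) & turn deg in tool axes"""
    o=arm.observe(); Rm=R.from_quat(o["ee_rot"]).as_matrix(); p=o["ee_pos"]*1000
    cur=np.degrees(np.arctan2(Rm[1,2],Rm[0,2]))
    print("t",round(o["time"],2),"pos",p.round(1),"head",round(cur,1),"toolx",Rm[:,0].round(4),"q",o["joint_pos"].round(2),"w",round(o["width"]*1000,1),"F",o["force"].round(1))
    d=(head-cur+90)%180-90
    if flip: d+= -180 if d>0 else 180
    h=np.radians(cur+d); zt=np.array([np.cos(h),np.sin(h),0]); xt=np.array([0,0,-1.]); Rt=np.c_[xt,np.cross(zt,xt),zt]
    sh=Rm.T@(np.array([x,y,z])-p); rv=np.degrees(R.from_matrix(Rm.T@Rt).as_rotvec())
    print("shift m",(sh/1000).round(4),"turn",rv.round(1), "q6 change approx incl base",)
E
python3 -c "
from g import *
go(435.7,4.2,120,90)
go(435.7,4.2,120,0)
"
```

```text
t 0.25 pos [193.1 620.4 196.4] head 72.7 toolx [-4.e-04 -8.e-04 -1.e+00] q [ 1.09  0.25  1.56 -0.    1.34 -0.17] w 85.6 F [-0.  -0.  -0.5]
shift m [ 0.0768 -0.4148 -0.5161] turn [-17.3  -0.   -0. ] q6 change approx incl base
t 0.25 pos [193.1 620.4 196.4] head 72.7 toolx [-4.e-04 -8.e-04 -1.e+00] q [ 1.09  0.25  1.56 -0.    1.34 -0.17] w 85.6 F [-0.  -0.  -0.5]
shift m [ 0.0768 -0.4148 -0.5161] turn [72.7 -0.   0. ] q6 change approx incl base
```

>>> send_rows(plan=[[0.0768, -0.4148, -0.5161, -17.3, 0, 0], [0.0768, -0.4148, -0.5161, -17.3, 0, 0], [0.0768, -0.4148, -0.5161, -17.3, 0, 0], [0.0768, -0.4148, -0.5161, -17.3, 0, 0], [0.0768, -0.4148, -0.5161, -17.3, 0, 0], [0.0768, -0.4148, -0.5161, -17.3, 0, 0], [0.0768, -0.4148, -0.5161, -17.3, 0, 0], [0.0768, -0.4148, -0.5161, -17.3, 0, 0]], fingers=0, squeeze=30)

```text
time: 1.25
ee_pos: [0.3757, 0.1567, 0.1394]
ee_rot: [0.5, -0.499, -0.5, -0.5]
force: [0.9, -0.3, 0.9]
width: 0.0852
```

```bash
python3 -c "
from g import *
go(435.7,4.2,70,90)
"
```

```text
t 1.25 pos [375.7 156.7 139.4] head 90.0 toolx [ 1.5e-03  2.0e-04 -1.0e+00] q [ 0.11 -0.31  2.2   0.    1.24 -1.46] w 85.2 F [ 0.9 -0.3  0.9]
shift m [ 0.0695 -0.0598 -0.1525] turn [0.  0.  0.1] q6 change approx incl base
```

>>> send_rows(plan=[[0.06, -0.06, -0.15, 0, 0, 0], [0.06, -0.06, -0.15, 0, 0, 0], [0.06, -0.06, -0.15, 0, 0, 0], [0.06, -0.06, -0.15, 0, 0, 0], [0.06, -0.06, -0.15, 0, 0, 0]])

```text
time: 1.88
ee_pos: [0.4351, 0.0088, 0.0793]
ee_rot: [-0.5, 0.5, 0.5, 0.5]
force: [-0.6, 1.0, -0.9]
width: 0.0855
```

```bash
python3 -c "
from g import *
go(435.7,4.2,7,90)
s=imaging.snapshot('wrist'); cv2.imwrite('pics/w1.png',s['img'])
print(proj(s,[.4357,.0042,.02]))
"
```

```text
t 1.88 pos [435.1   8.8  79.3] head 90.0 toolx [-2.e-04  3.e-04 -1.e+00] q [-0.24 -0.13  2.18  0.    1.09 -1.81] w 85.5 F [-0.6  1.  -0.9]
shift m [ 0.0723 -0.0007 -0.0047] turn [-0.  0. -0.] q6 change approx incl base
[[308.1477165  244.11168487]]
```

View pics/w1.png

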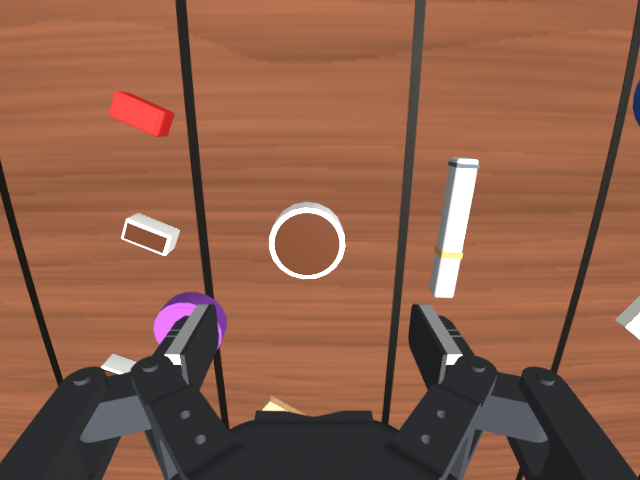

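>>> send_rows(plan=[[0.04, -0.0007, -0.0047, 0, 0, 0], [0.0723, -0.0007, -0.0047, 0, 0, 0], [0.0723, -0.0007, -0.0047, 0, 0, 0], [0.0723, -0.0007, -0.0047, 0, 0, 0]])

```text
time: 2.42
ee_pos: [0.437, 0.0043, 0.0084]
ee_rot: [0.501, -0.499, -0.5, -0.5]
force: [-0.3, -0.5, 1.2]
width: 0.0855
```

```bash
python3 -c "
from g import *
go(435.7,4.2,7,90)
s=imaging.snapshot('side'); crop(s['img'],230,200,130,110,6,'s1.png')
"
```

```text
t 2.42 pos [437.    4.3   8.4] head 90.1 toolx [ 2.3e-03 -6.0e-04 -1.0e+00] q [-0.25  0.02  2.2  -0.    0.92 -1.82] w 85.5 F [-0.3 -0.5  1.2]
shift m [ 0.0014  0.0013 -0.    ] turn [ 0.1 -0.   0.1] q6 change approx incl base
```

View pics/s1.png

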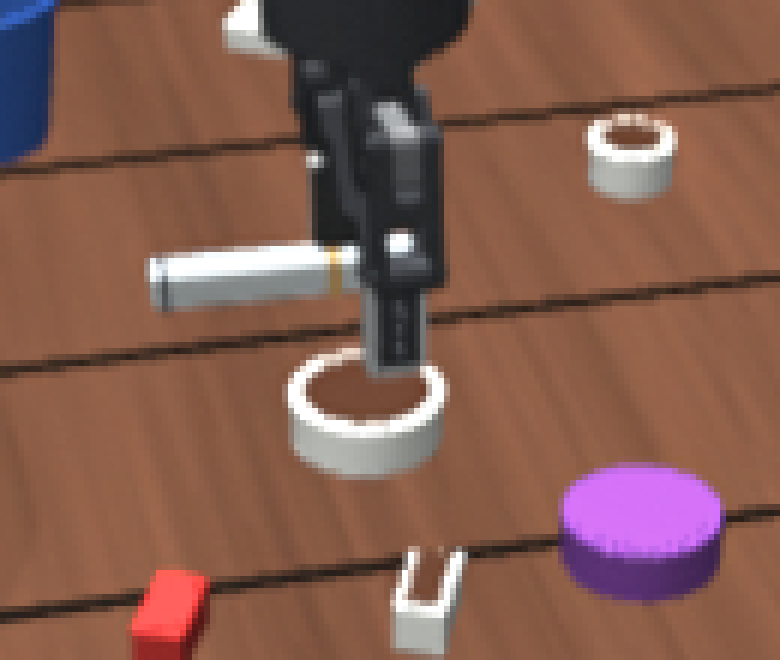

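>>> send_rows(plan=[[0.0014, 0.001, 0, 0, 0, 0], [0.0014, 0.001, 0, 0, 0, 0], [0.0014, 0.001, 0, 0, 0, 0], [0.0014, 0.001, 0, 0, 0, 0], [0.0014, 0.001, 0, 0, 0, 0], [0.0014, 0.001, 0, 0, 0, 0]], fingers=255, squeeze=30)

```text
time: 3.22
ee_pos: [0.4349, 0.0038, 0.0056]
ee_rot: [-0.5, 0.5, 0.5, 0.5]
force: [0.2, 0.4, 0.1]
width: 0.0001
```

```bash
python3 -c "
from g import *
go(505.4,348.7,120,145)
s=imaging.snapshot('side'); crop(s['img'],230,200,130,110,6,'s2.png')
"
```

```text
t 3.23 pos [434.9   3.8   5.6] head 90.0 toolx [-1.e-04 -0.e+00 -1.e+00] q [-0.25  0.02  2.2  -0.    0.92 -1.82] w 0.1 F [0.2 0.4 0.1]
shift m [-0.1145 -0.0705  0.3449] turn [-55.   0.  -0.] q6 change approx incl base
```

View pics/s2.png

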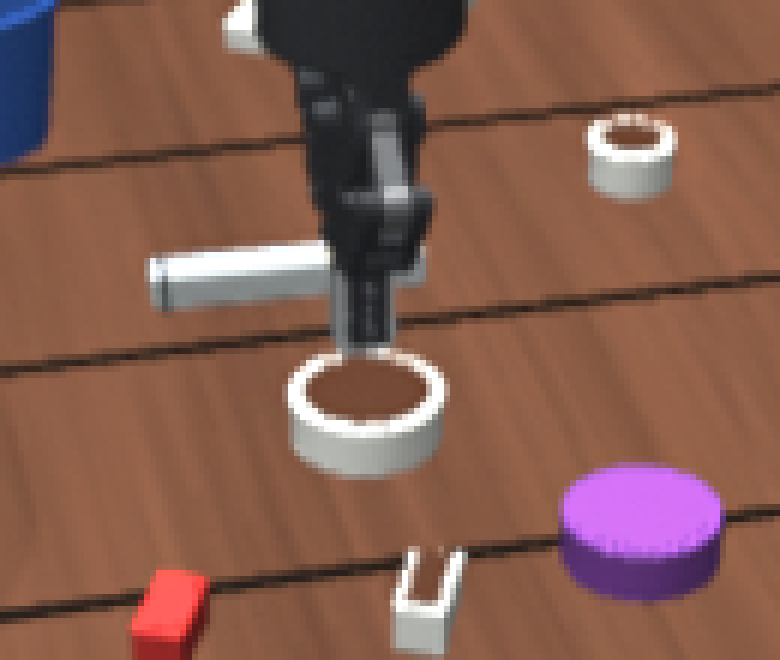

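```bash
python3 -c "
from g import *
s=imaging.snapshot('side')
print(proj(s,[[.435,.004,.0056],[.435,.004,.02],[.435,.004,.03],[.4357,.0042,.02]]))
w=imaging.snapshot('wrist'); cv2.imwrite('pics/w2.png',w['img']); t=imaging.snapshot('top'); crop(t['img'],260,220,100,100,6,'t2.png')
print(proj(w,[[.435,.004,.0056],[.435,.004,.02],[.435,.004,.03]]))
"
```

```text
[[290.21599892 269.51821112]
 [290.15435246 264.05200981]
 [290.11143038 260.21824147]
 [290.44310663 263.96705881]]
[[314.98340292 277.17754931]
 [315.10010856 288.50368333]
 [315.19181638 297.41565772]]
```

View pics/w2.png

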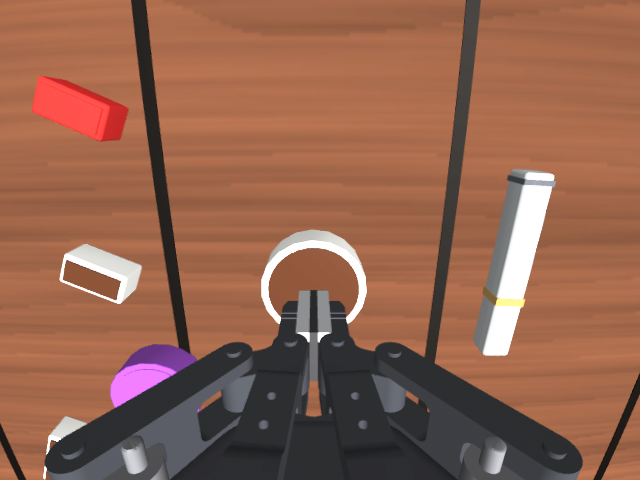

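View pics/t2.png

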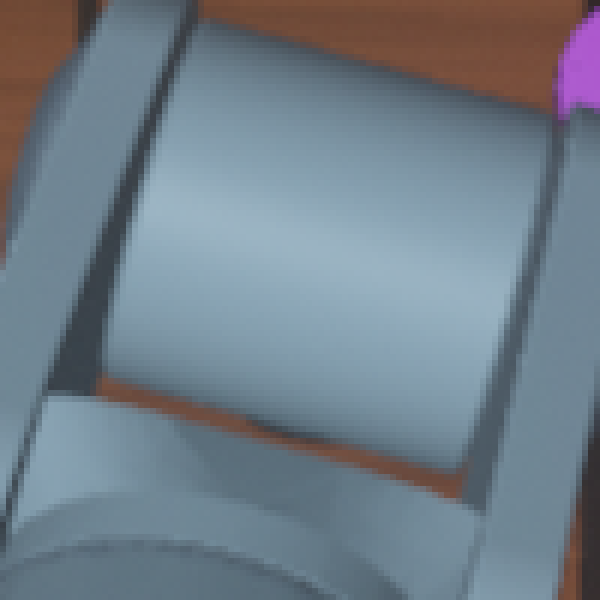

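```bash
python3 -c "
from g import *
s=imaging.snapshot('side');w=imaging.snapshot('wrist')
for z in (.006,.015,.02,.025,.03,.035,.04): print(z,proj(w,[[.424,.004,z],[.446,.004,z]]).round(0).tolist(),proj(s,[[.424,-.006,z],[.446,-.006,z]]).round(1).tolist())
x,y=[270,220];crop(w['img'],x,y,100,100,8,'w3.png')
crop(s['img'],270,235,40,50,12,'s3.png')
print(w['cam_to_world'])
"
```

```text
0.006 [[315.0, 260.0], [315.0, 294.0]] [[286.3, 272.4], [296.0, 271.1]]
0.015 [[315.0, 266.0], [315.0, 302.0]] [[286.3, 268.9], [296.0, 267.7]]
0.02 [[315.0, 270.0], [315.0, 307.0]] [[286.2, 267.0], [296.0, 265.8]]
0.025 [[315.0, 274.0], [315.0, 311.0]] [[286.2, 265.1], [296.0, 263.9]]
0.03 [[315.0, 278.0], [315.0, 316.0]] [[286.2, 263.2], [296.0, 261.9]]
0.035 [[315.0, 282.0], [315.0, 321.0]] [[286.2, 261.2], [296.0, 260.0]]
0.04 [[315.0, 287.0], [315.0, 327.0]] [[286.1, 259.3], [295.9, 258.1]]
[[-1.89392974e-05  9.48142255e-01  3.17846289e-01  3.52420351e-01]
 [ 9.99999810e-01  2.13548158e-04 -5.77432379e-04  3.08739200e-03]
 [-6.15363527e-04  3.17846218e-01 -9.48142080e-01  1.83509374e-01]
 [ 0.00000000e+00  0.00000000e+00  0.00000000e+00  1.00000000e+00]]
```

View pics/s3.png

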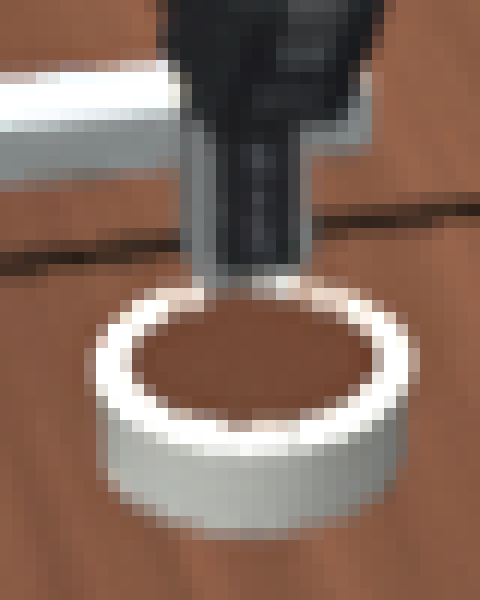

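View pics/w3.png

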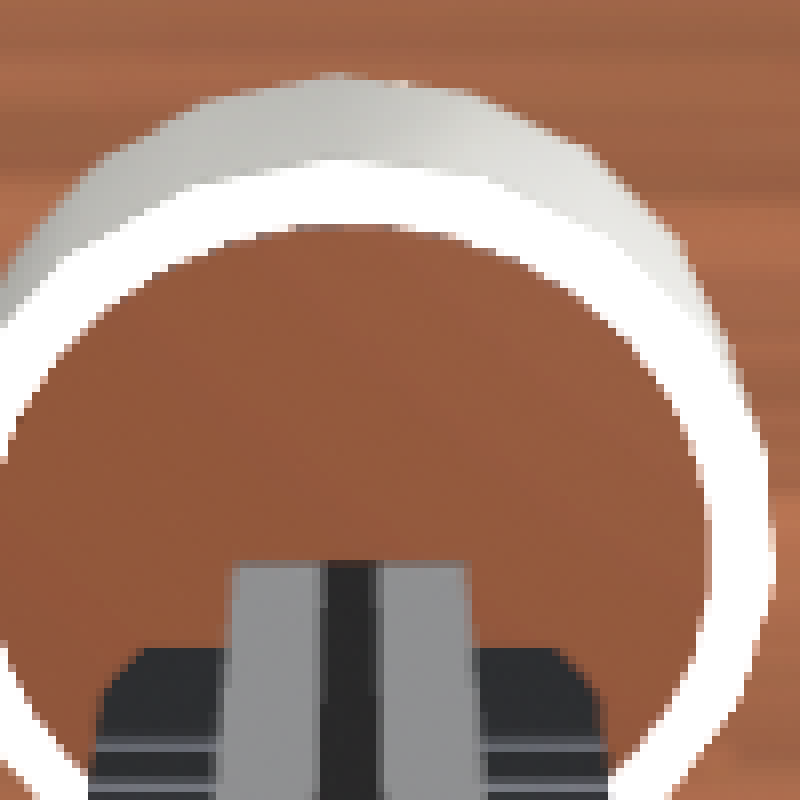

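```bash
python3 -c "
from g import *
s=imaging.snapshot('side')
for z in (.02,.03,.04,.05,.06,.07): print(z,proj(s,[[.437,-.039,z],[.437,-.053,z]]).round(1).tolist())
"
```

```text
0.02 [[295.3, 274.2], [296.8, 277.7]]
0.03 [[295.3, 270.3], [296.8, 273.8]]
0.04 [[295.3, 266.4], [296.7, 269.8]]
0.05 [[295.2, 262.4], [296.7, 265.8]]
0.06 [[295.2, 258.4], [296.7, 261.8]]
0.07 [[295.2, 254.4], [296.7, 257.8]]
```

>>> send_rows(plan=[[0, 0, 0, 0, 0, 0], [0, 0, 0, 0, 0, 0], [0, 0, 0, 0, 0, 0], [0.015, -0.0008, 0.0004, 0, 0, 0], [0.03, -0.0008, 0.0004, 0, 0, 0], [0.0355, -0.0008, 0.0004, 0, 0, 0], [0.0355, -0.0008, 0.0004, 0, 0, 0]], fingers=0)

```text
time: 4.45
ee_pos: [0.435, 0.0044, -0.0308]
ee_rot: [-0.499, 0.5, 0.501, 0.5]
force: [-0.4, 0.0, -0.5]
width: 0.0855
```

```bash
python3 -c "
from g import *
go(435.7,4.2,-30,90)
s=imaging.snapshot('side'); crop(s['img'],230,200,130,110,6,'s4.png')
"
```

```text
t 4.45 pos [435.    4.4 -30.8] head 90.0 toolx [-2.e-03  5.e-04 -1.e+00] q [-0.25  0.11  2.2  -0.    0.83 -1.82] w 85.5 F [-0.4  0.  -0.5]
shift m [-0.0008 -0.0007 -0.0002] turn [ 0.   0.  -0.1] q6 change approx incl base
```

View pics/s4.png

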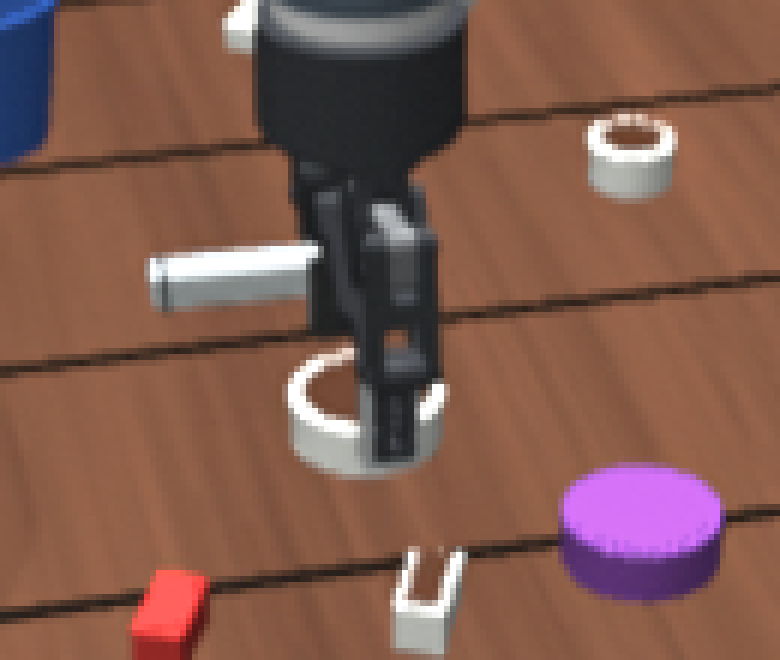

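>>> send_rows(plan=[[0, 0, 0, 0, 0, 0], [0, 0, 0, 0, 0, 0], [0, 0, 0, 0, 0, 0], [0, 0, 0, 0, 0, 0], [0, 0, 0, 0, 0, 0]], fingers=255, squeeze=30)

```text
time: 5.12
ee_pos: [0.4363, 0.0041, -0.0292]
ee_rot: [0.5, -0.5, -0.5, -0.5]
force: [-1.6, 0.3, 5.8]
width: 0.0552
```

```bash
python3 -c "
from g import *
go(505.4,348.7,80,145)
s=imaging.snapshot('side'); crop(s['img'],230,200,130,110,6,'s5.png')
"
```

```text
t 5.12 pos [436.3   4.1 -29.2] head 90.0 toolx [ 1.e-03 -4.e-04 -1.e+00] q [-0.25  0.11  2.2  -0.    0.83 -1.82] w 55.2 F [-1.6  0.3  5.8]
shift m [-0.1093 -0.0692  0.3446] turn [-55.  -0.   0.] q6 change approx incl base
```

View pics/s5.png

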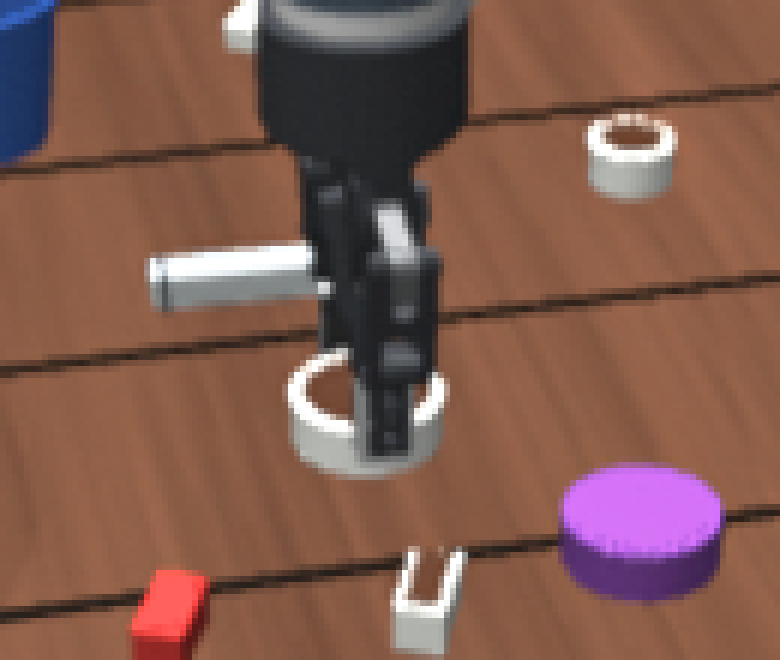

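>>> send_rows(plan=[[-0.02, 0, 0, 0, 0, 0], [-0.06, 0, 0, 0, 0, 0], [-0.109, -0.01, 0.05, -9, 0, 0], [-0.109, -0.0692, 0.3446, -55, 0, 0], [-0.109, -0.0692, 0.3446, -55, 0, 0], [-0.109, -0.0692, 0.3446, -55, 0, 0], [-0.109, -0.0692, 0.3446, -55, 0, 0], [-0.109, -0.0692, 0.3446, -55, 0, 0]])

```text
time: 6.18
ee_pos: [0.5047, 0.3511, 0.0788]
ee_rot: [0.675, -0.212, -0.675, -0.211]
force: [1.5, -1.3, 0.7]
width: 0.0556
```

>>> send_rows(plan=[[0, 0.0, 0.03, -5, 0, 0], [0, 0.0, 0.03, -5, 0, 0], [0, 0.0, 0.03, -5, 0, 0]])

```text
time: 6.55
ee_pos: [0.4804, 0.3656, 0.0789]
ee_rot: [0.683, -0.183, -0.683, -0.183]
force: [0.2, 0.0, -0.6]
width: 0.0554
```

```bash
python3 -c "
from g import *
go(505.4,348.7,0,145)
s=imaging.snapshot('wrist'); cv2.imwrite('pics/w4.png',s['img']); print(proj(s,[.5054,.3487,.012]))
s=imaging.snapshot('top'); cv2.imwrite('pics/t4.png',s['img'])
"
```

```text
t 6.55 pos [480.4 365.6  78.9] head 150.0 toolx [-0.e+00 -3.e-04 -1.e+00] q [ 0.46  0.27  1.76 -0.    1.11 -2.15] w 55.4 F [ 0.2  0.  -0.6]
shift m [ 0.0789  0.002  -0.0301] turn [ 5. -0. -0.] q6 change approx incl base
[[273.59226283 238.016216  ]]
```

View pics/w4.png

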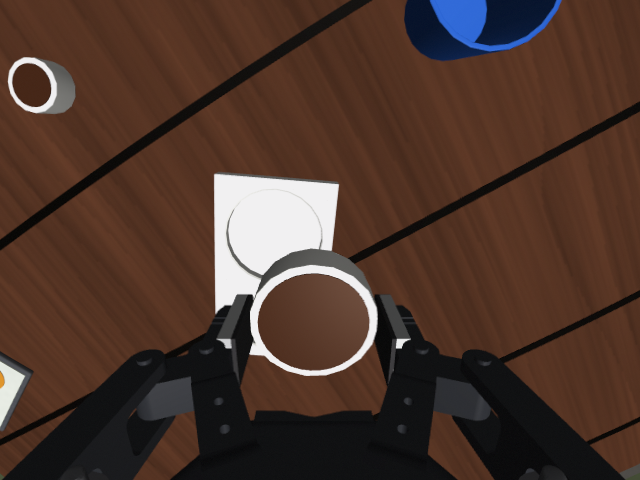

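```bash
python3 -c "
from g import *
s=imaging.snapshot('wrist');crop(s['img'],205,160,150,120,5,'w5.png')
t=imaging.snapshot('top')
crop(t['img'],68,178,100,100,8,'t5.png')
"
```

```text
(no output)
```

View pics/w5.png

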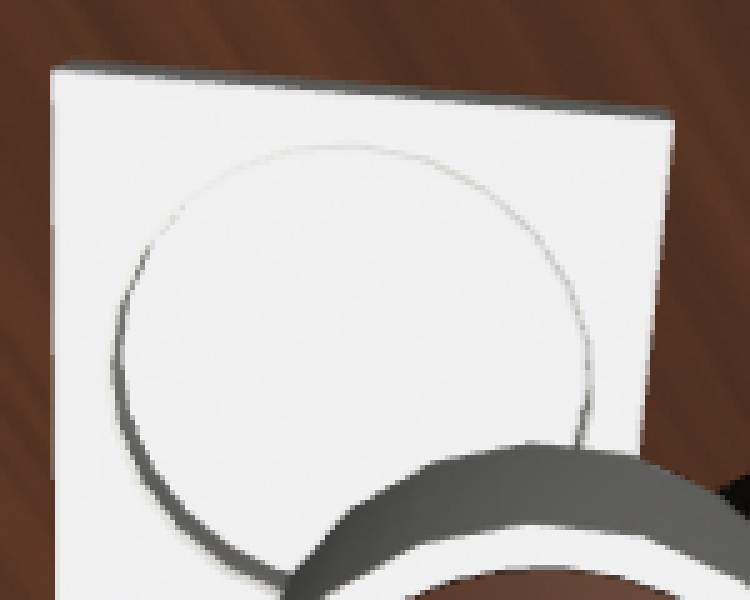

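```bash
python3 -c "
from g import *
t=dict(np.load('top0.npz'))
crop(t['img'],68,178,100,100,6,'t5.png')
"
```

```text
(no output)
```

View pics/t5.png

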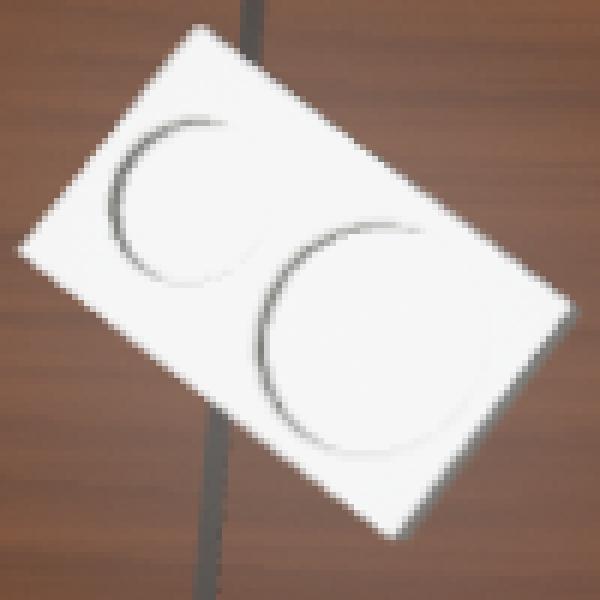

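```bash
python3 -c "
from g import *
from scipy.optimize import least_squares
def fit(P,r):
    q=least_squares(lambda c:np.hypot(*(P-c).T)-r,P.mean(0)); return q.x*1000,np.abs(q.fun).max()*1000
s=imaging.snapshot('wrist')
px=np.array([(112,365),(590,365),(345,145),(150,240),(545,240),(250,590),(460,178)])/5+[205,160]
print('wrist large',fit(plane(s,px-.4,.012),.0365))
t=dict(np.load('top0.npz'))
px=np.array([(255,340),(385,221),(355,458),(300,438),(300,255),(480,385)])/6+[68,178]
print('top large',fit(plane(t,px-.4,.012),.0365))
px=np.array([(109,200),(200,117),(185,286),(140,265),(130,150),(250,250)])/6+[68,178]
print('top small',fit(plane(t,px-.4,.012),.026))
px=np.array([(50,70),(675,120)])/5+[205,160]; print(plane(s,px-.4,.012)*1000)
px=np.array([(200,24),(18,250),(398,540),(572,303)])/6+[68,178]; print(plane(t,px-.4,.012)*1000)
"
```

```text
wrist large (array([504.92297547, 348.09591686]), np.float64(1.83549964456705))
top large (array([504.4039786 , 348.29780395]), np.float64(1.327108079749853))
top small (array([547.84590996, 409.59250889]), np.float64(1.3897850869256483))
[[516.99456188 285.43439576]
 [442.3443946  337.2818199 ]]
[[604.65478492 411.41941133]
 [530.9571828  463.59134006]
 [442.49424271 335.82700141]
 [517.35209025 286.33017623]]
```

>>> send_rows(plan=[[0.0, 0.002, -0.0295, 5, 0, 0], [0.04, 0.0015, -0.0295, 5, 0, 0], [0.08, 0.0015, -0.0295, 5, 0, 0], [0.095, 0.0015, -0.0295, 5, 0, 0], [0.1, 0.0015, -0.0295, 5, 0, 0], [0.1, 0.0015, -0.0295, 5, 0, 0]])

```text
time: 7.55
ee_pos: [0.5061, 0.3504, -0.0197]
ee_rot: [0.675, -0.212, -0.674, -0.213]
force: [1.0, -0.2, -0.4]
width: 0.0552
```

```bash
python3 -c "
from g import *
go(504.8,348.2,-25.5,145)
s=imaging.snapshot('side'); crop(s['img'],240,160,100,80,8,'s6.png')
s=imaging.snapshot('wrist'); cv2.imwrite('pics/w6.png',s['img'])
"
```

```text
t 7.55 pos [506.1 350.4 -19.7] head 145.0 toolx [ 1.8e-03  8.0e-04 -1.0e+00] q [ 0.42  0.44  1.75  0.    0.95 -2.11] w 55.2 F [ 1.  -0.2 -0.4]
shift m [ 0.0058  0.0026 -0.0002] turn [ 0.  -0.1  0.1] q6 change approx incl base
```

View pics/s6.png

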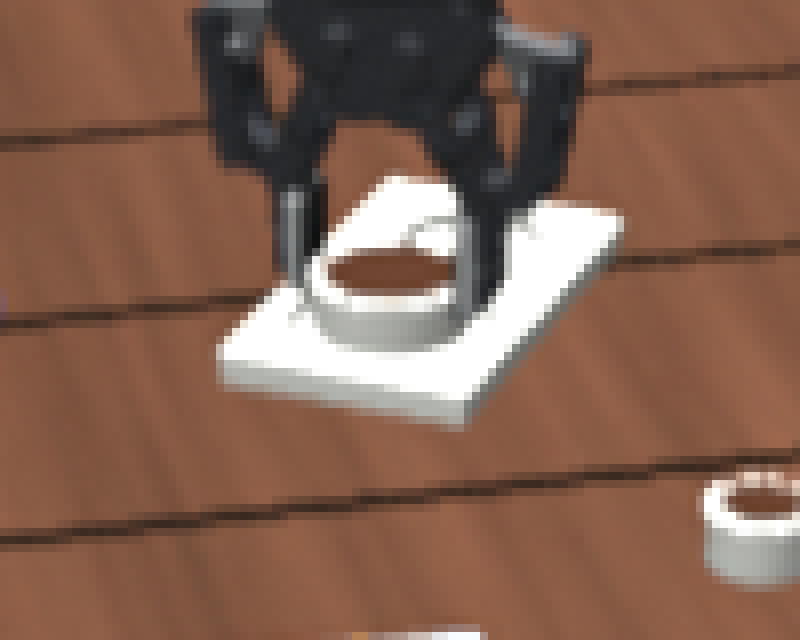

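View pics/w6.png

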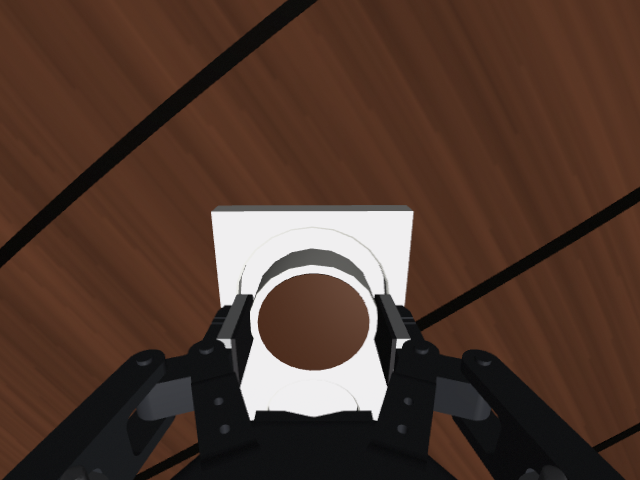

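>>> send_rows(plan=[[0.001, 0.002, 0, 0, 0, 0], [0.003, 0.002, 0, 0, 0, 0], [0.0045, 0.002, 0, 0, 0, 0], [0.0055, 0.002, 0, 0, 0, 0], [0.0055, 0.002, 0, 0, 0, 0]])

```text
time: 8.28
ee_pos: [0.5044, 0.3486, -0.0252]
ee_rot: [0.675, -0.213, -0.674, -0.213]
force: [-2.1, -1.3, 6.7]
width: 0.0557
```

```bash
python3 -c "
from g import *
for i in range(3):
  go(504.8,348.2,-26,145)
  s=imaging.snapshot('side')
crop(s['img'],240,160,100,80,8,'s7.png')
"
```

```text
t 8.28 pos [504.4 348.6 -25.2] head 145.0 toolx [ 3.e-04 -1.e-04 -1.e+00] q [ 0.42  0.45  1.75 -0.    0.94 -2.11] w 55.7 F [-2.1 -1.3  6.7]
shift m [ 0.0008  0.0001 -0.0006] turn [ 0. -0.  0.] q6 change approx incl base
t 8.32 pos [504.4 348.5 -25.2] head 145.0 toolx [ 3.e-04 -1.e-04 -1.e+00] q [ 0.42  0.45  1.75 -0.    0.94 -2.11] w 55.3 F [-2.7 -1.6  7.3]
shift m [ 0.0008  0.     -0.0006] turn [ 0. -0.  0.] q6 change approx incl base
t 8.38 pos [504.4 348.6 -25.2] head 145.0 toolx [ 3.e-04 -1.e-04 -1.e+00] q [ 0.42  0.45  1.75 -0.    0.94 -2.11] w 55.5 F [-2.9 -1.7  7.1]
shift m [ 0.0008  0.     -0.0006] turn [ 0. -0.  0.] q6 change approx incl base
```

View pics/s7.png

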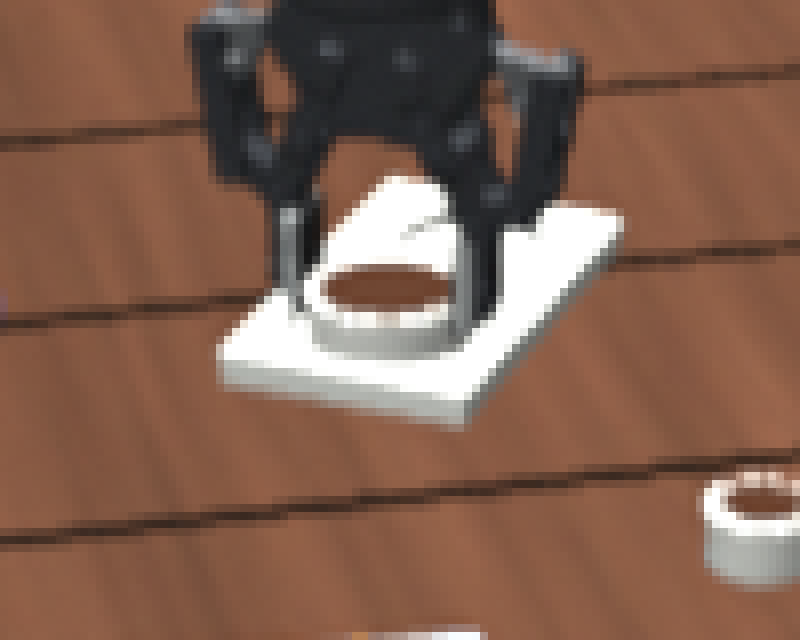

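>>> send_rows(plan=[[0, 0, 0, 0, 0, 0], [0, 0, 0, 0, 0, 0], [0, 0, 0, 0, 0, 0], [-0.03, 0, 0, 0, 0, 0], [-0.08, 0, 0, 0, 0, 0], [-0.08, 0, 0, 0, 0, 0], [-0.08, 0, 0, 0, 0, 0]], fingers=45)

```text
time: 9.3
ee_pos: [0.5036, 0.3482, 0.0532]
ee_rot: [-0.674, 0.213, 0.675, 0.212]
force: [-0.1, 0.4, -0.0]
width: 0.0706
```

```bash
python3 -c "
from g import *
go(587.5,173.8,55,120)
s=imaging.snapshot('top'); crop(s['img'],68,178,100,100,6,'t8.png')
"
```

```text
t 9.3 pos [503.6 348.2  53.2] head 145.0 toolx [-5.e-04 -2.e-04 -1.e+00] q [ 0.42  0.32  1.74  0.    1.07 -2.11] w 70.6 F [-0.1  0.4 -0. ]
shift m [-0.0018  0.0948 -0.1687] turn [25.  0. -0.] q6 change approx incl base
```

View pics/t8.png

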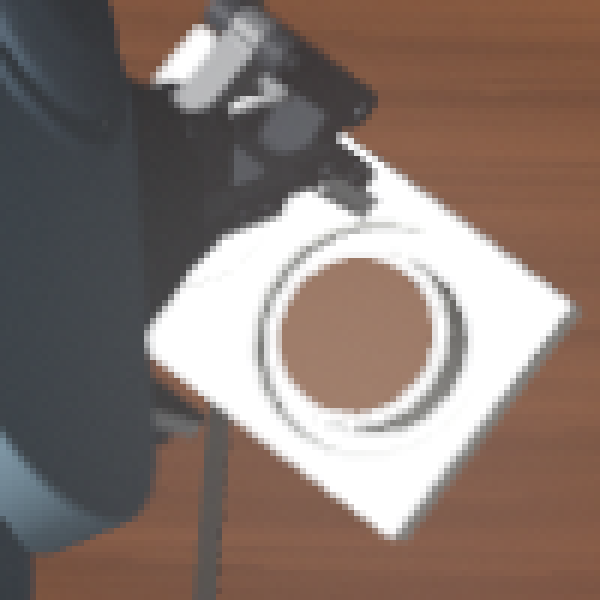

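>>> send_rows(plan=[[-0.002, 0.0948, -0.1687, 25, 0, 0], [-0.002, 0.0948, -0.1687, 25, 0, 0], [-0.002, 0.0948, -0.1687, 25, 0, 0], [-0.002, 0.0948, -0.1687, 25, 0, 0], [-0.002, 0.0948, -0.1687, 25, 0, 0], [-0.002, 0.0948, -0.1687, 25, 0, 0]], fingers=70)

```text
time: 10.1
ee_pos: [0.5866, 0.1752, 0.0547]
ee_rot: [-0.612, 0.353, 0.613, 0.353]
force: [-0.2, -0.1, 0.4]
width: 0.062
```

```bash
python3 -c "
from g import *
go(587.5,173.8,-27,120)
s=imaging.snapshot('wrist'); print(proj(s,[.5875,.1738,.02])); crop(s['img'],220,150,200,200,3,'w9.png')
"
```

```text
t 10.1 pos [586.6 175.2  54.7] head 120.1 toolx [-1.8e-03  1.0e-04 -1.0e+00] q [ 0.11  0.32  1.74  0.    1.08 -1.99] w 62.0 F [-0.2 -0.1  0.4]
shift m [ 0.0817 -0.0002 -0.0018] turn [ 0.1  0.1 -0.1] q6 change approx incl base
[[311.23191188 255.99858992]]
```

View pics/w9.png

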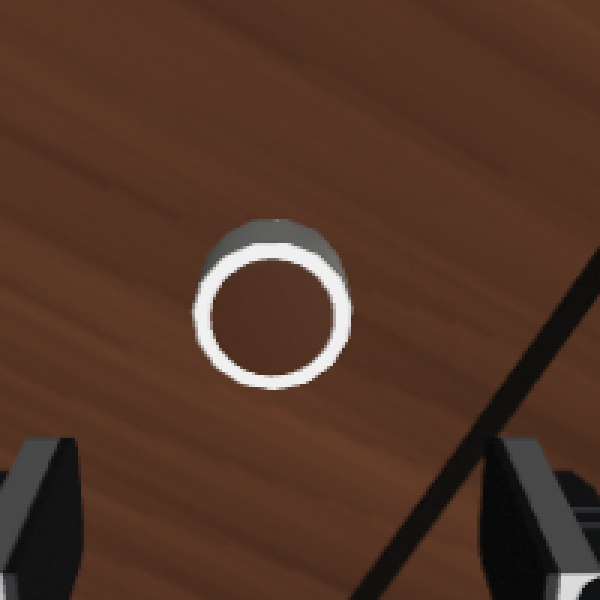

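>>> send_rows(plan=[[0.04, 0, -0.0018, 0, 0, 0], [0.075, 0, -0.0018, 0, 0, 0], [0.0827, 0, -0.0018, 0, 0, 0], [0.0827, 0, -0.0018, 0, 0, 0], [0.0827, 0, -0.0018, 0, 0, 0]])

```text
time: 10.78
ee_pos: [0.5901, 0.1729, -0.0253]
ee_rot: [0.613, -0.353, -0.612, -0.354]
force: [0.2, -0.3, -1.0]
width: 0.0621
```

>>> send_rows(plan=[[0, 0, 0, 0, 0, 0], [0, 0, 0, 0, 0, 0], [0, 0, 0, 0, 0, 0], [0, 0, 0, 0, 0, 0]], fingers=255)

```text
time: 11.28
ee_pos: [0.5898, 0.1725, -0.0257]
ee_rot: [0.613, -0.353, -0.612, -0.354]
force: [-1.8, -0.0, 6.0]
width: 0.0342
```

```bash
python3 -c "
from g import *
go(547.9,409.6,60,145)
s=imaging.snapshot('side'); crop(s['img'],285,170,100,80,8,'s10.png')
"
```

```text
t 11.28 pos [589.8 172.5 -25.7] head 120.0 toolx [ 2.e-03  2.e-04 -1.e+00] q [ 0.1   0.45  1.75  0.    0.94 -1.99] w 34.2 F [-1.8 -0.   6. ]
shift m [-0.0857 -0.0825  0.2262] turn [-25.   -0.1   0.1] q6 change approx incl base
```

View pics/s10.png

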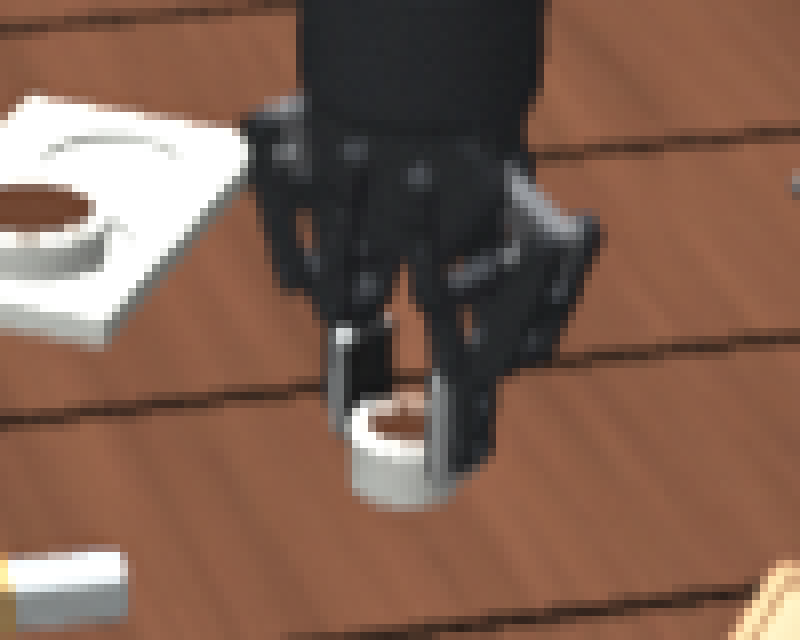

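>>> send_rows(plan=[[-0.02, 0, 0, 0, 0, 0], [-0.06, 0, 0, 0, 0, 0], [-0.085, -0.0825, 0.2262, -25, 0, 0], [-0.085, -0.0825, 0.2262, -25, 0, 0], [-0.085, -0.0825, 0.2262, -25, 0, 0], [-0.085, -0.0825, 0.2262, -25, 0, 0], [-0.085, -0.0825, 0.2262, -25, 0, 0], [-0.085, -0.0825, 0.2262, -25, 0, 0]])

```text
time: 12.32
ee_pos: [0.547, 0.4093, 0.0584]
ee_rot: [0.675, -0.213, -0.674, -0.212]
force: [0.3, -0.4, 0.3]
width: 0.0341
```

```bash
python3 -c "
from g import *
imaging.snapshot('top');imaging.snapshot('top')
go(547.9,409.6,-17,145)
s=imaging.snapshot('wrist'); cv2.imwrite('pics/w11.png',s['img'])
"
```

```text
t 12.43 pos [547.3 408.3  57.9] head 144.9 toolx [-4.e-04 -4.e-04 -1.e+00] q [ 0.48  0.46  1.55 -0.    1.13 -2.05] w 34.5 F [-0.2  0.7 -1.1]
shift m [ 0.0749 -0.0015  0.0002] turn [-0.1  0.  -0. ] q6 change approx incl base
```

View pics/w11.png

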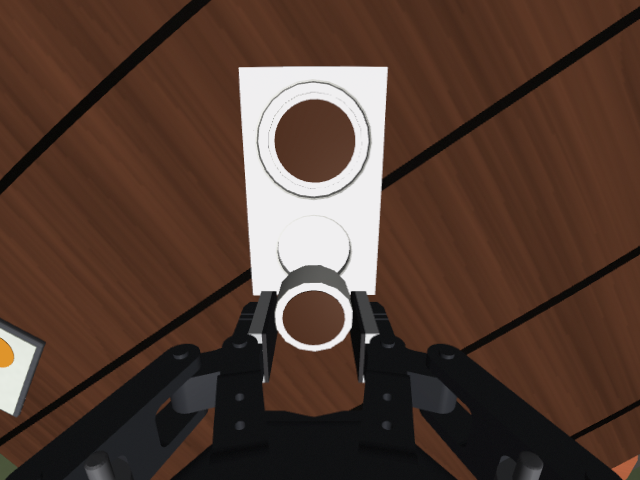

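Palette is upright in the wrist view, with the small cake aligned over the small well column (315). Lowering.

>>> send_rows(plan=[[0.035, -0.0015, 0, 0, 0, 0], [0.065, -0.0015, 0, 0, 0, 0], [0.073, -0.0015, 0, 0, 0, 0], [0.076, -0.0015, 0, 0, 0, 0], [0.0785, -0.0015, 0, 0, 0, 0], [0.0795, -0.0015, 0, 0, 0, 0], [0.0795, -0.0015, 0, 0, 0, 0]])

```text
time: 13.35
ee_pos: [0.5482, 0.411, -0.0209]
ee_rot: [0.675, -0.212, -0.674, -0.213]
force: [0.3, -0.2, -0.4]
width: 0.0347
```

```bash
python3 -c "
from g import *
go(547.9,409.6,-21.7,145)
s=imaging.snapshot('side'); crop(s['img'],250,150,100,80,8,'s12.png')
"
```

```text
t 13.35 pos [548.2 411.  -20.9] head 145.0 toolx [ 9.e-04  5.e-04 -1.e+00] q [ 0.48  0.58  1.55 -0.    1.01 -2.05] w 34.7 F [ 0.3 -0.2 -0.4]
shift m [ 0.0008  0.0013 -0.0005] turn [ 0.  -0.   0.1] q6 change approx incl base
```

View pics/s12.png

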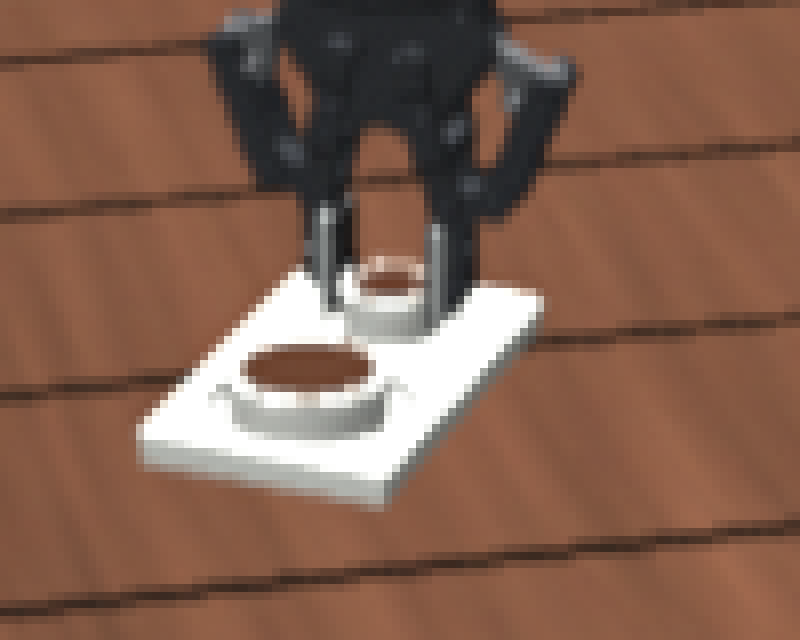

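>>> send_rows(plan=[[0.001, 0.001, 0, 0, 0, 0], [0.0018, 0.001, 0, 0, 0, 0], [0.0018, 0.001, 0, 0, 0, 0]])

```text
time: 13.78
ee_pos: [0.5479, 0.4106, -0.0217]
ee_rot: [0.675, -0.212, -0.674, -0.213]
force: [-3.1, 0.2, 6.7]
width: 0.0346
```

Contact. Release and lift.

>>> send_rows(plan=[[0, 0, 0, 0, 0, 0], [0, 0, 0, 0, 0, 0], [0, 0, 0, 0, 0, 0], [-0.03, 0, 0, 0, 0, 0], [-0.08, 0, 0, 0, 0, 0], [-0.08, 0, 0, 0, 0, 0], [-0.08, 0, 0, 0, 0, 0]], fingers=100)

```text
time: 14.65
ee_pos: [0.5469, 0.4097, 0.0561]
ee_rot: [-0.674, 0.213, 0.675, 0.212]
force: [0.0, 0.8, 0.2]
width: 0.0518
```

```bash
python3 -c "
from g import *
go(428,116,30,87.5)
s=imaging.snapshot('side'); crop(s['img'],250,150,100,80,8,'s13.png')
"
```

```text
t 14.65 pos [546.9 409.7  56.1] head 145.0 toolx [-7.e-04 -4.e-04 -1.e+00] q [ 0.48  0.47  1.55  0.    1.13 -2.05] w 51.8 F [0.  0.8 0.2]
shift m [ 0.0263  0.3088 -0.071 ] turn [57.5 -0.  -0. ] q6 change approx incl base
```

View pics/s13.png

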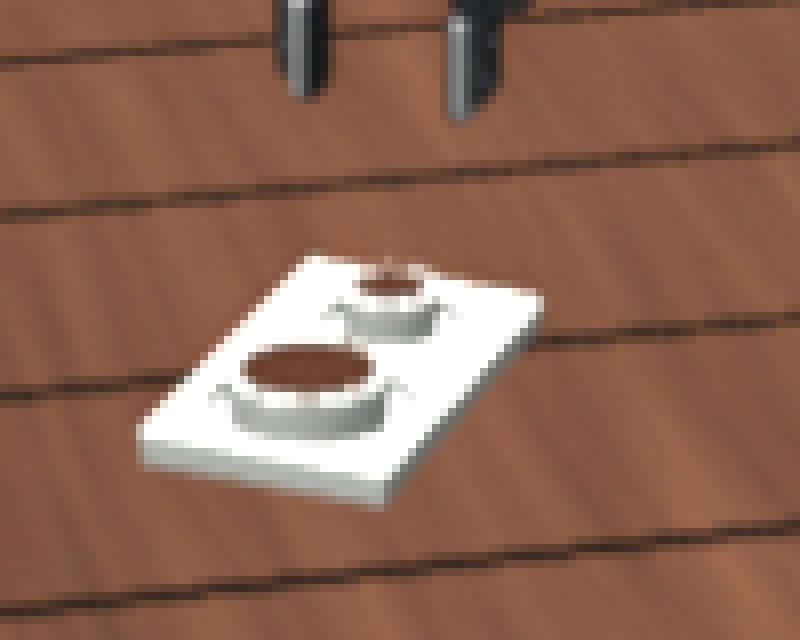

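>>> send_rows(plan=[[0.0, 0.3088, -0.071, 57.5, 0, 0], [0.0, 0.3088, -0.071, 57.5, 0, 0], [0.0, 0.3088, -0.071, 57.5, 0, 0], [0.0, 0.3088, -0.071, 57.5, 0, 0], [0.016, 0.3088, -0.071, 57.5, 0, 0], [0.026, 0.3088, -0.071, 57.5, 0, 0], [0.026, 0.3088, -0.071, 57.5, 0, 0], [0.026, 0.3088, -0.071, 57.5, 0, 0]], fingers=120)

```text
time: 15.7
ee_pos: [0.4284, 0.1167, 0.0304]
ee_rot: [-0.489, 0.51, 0.49, 0.51]
force: [0.0, -0.4, 0.2]
width: 0.0448
```

```bash
python3 -c "
from g import *
imaging.snapshot('top');imaging.snapshot('top')
go(428,116,-31,87.5)
s=imaging.snapshot('wrist'); cv2.imwrite('pics/w14.png',s['img'])
print(proj(s,[.428,.116,.016]))
"
```

```text
t 15.8 pos [428.9 116.9  30.8] head 87.6 toolx [ 4.e-04  0.e+00 -1.e+00] q [ 0.01 -0.01  2.18  0.    0.97 -1.52] w 44.9 F [-0.4  0.2  0.5]
shift m [ 0.0618  0.0008 -0.0009] turn [0.1 0.  0. ] q6 change approx incl base
[[313.17920853 265.54374711]]
```

View pics/w14.png

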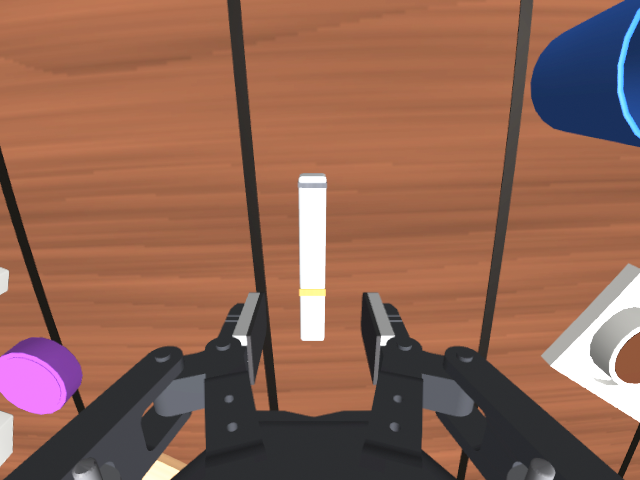

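>>> send_rows(plan=[[0.035, 0.0008, -0.0009, 0, 0, 0], [0.057, 0.0008, -0.0009, 0, 0, 0], [0.061, 0.0008, -0.0009, 0, 0, 0], [0.061, 0.0008, -0.0009, 0, 0, 0], [0.061, 0.0008, -0.0009, 0, 0, 0]])

```text
time: 16.48
ee_pos: [0.4287, 0.1155, -0.0293]
ee_rot: [-0.49, 0.51, 0.489, 0.511]
force: [0.1, 1.3, 0.3]
width: 0.0454
```

>>> send_rows(plan=[[0, 0, 0, 0, 0, 0], [0, 0, 0, 0, 0, 0], [0, 0, 0, 0, 0, 0], [0, 0, 0, 0, 0, 0]], fingers=255)

```text
time: 16.98
ee_pos: [0.4283, 0.1154, -0.0297]
ee_rot: [-0.489, 0.51, 0.489, 0.511]
force: [-0.2, -0.6, 6.2]
width: 0.0151
```

```bash
python3 -c "
from g import *
go(655.6,11.7,50,143.4,flip=True)
s=imaging.snapshot('side'); crop(s['img'],230,190,100,80,8,'s15.png')
t=imaging.snapshot('top')
from meas import *
for A,h,c in cont(t,(270,120,85,80),lambda u:(u[:,:,1]>110))[:1]: print('tray',rect(plane(t,c,.008)))
"
```

```text
t 16.98 pos [428.3 115.4 -29.7] head 87.5 toolx [ 0.0011  0.     -1.    ] q [ 0.01  0.12  2.18  0.    0.83 -1.52] w 15.1 F [-0.2 -0.6  6.2]
shift m [-0.0795 -0.2317 -0.0937] turn [1.241e+02 1.000e-01 0.000e+00] q6 change approx incl base
tray (array([655.7,  11.6]), 144.4, 47.1, 53.3)
```

View pics/s15.png

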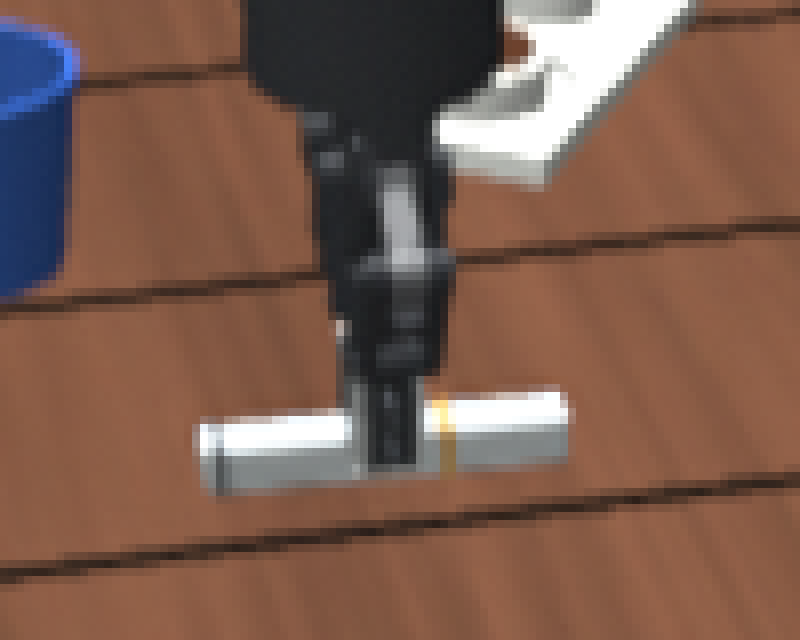

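>>> send_rows(plan=[[-0.02, 0, 0, 0, 0, 0], [-0.06, 0, 0, 0, 0, 0], [-0.08, -0.03, -0.01, 12, 0, 0], [-0.08, -0.2317, -0.0937, 70, 0, 0], [-0.08, -0.2317, -0.0937, 70, 0, 0], [-0.08, -0.2317, -0.0937, 70, 0, 0], [-0.08, -0.2317, -0.0937, 70, 0, 0], [-0.08, -0.2317, -0.0937, 70, 0, 0]])

```text
time: 18.08
ee_pos: [0.6567, 0.0102, 0.0492]
ee_rot: [-0.139, 0.693, 0.138, 0.694]
force: [-0.9, -0.5, -0.1]
width: 0.0149
```

>>> send_rows(plan=[[0, 0, 0, 55, 0, 0], [0, 0, 0, 55, 0, 0], [0, 0, 0, 55, 0, 0], [0, 0, 0, 55, 0, 0], [0, 0, 0, 55, 0, 0], [0, 0, 0, 55, 0, 0], [0, 0, 0, 55, 0, 0], [0, 0, 0, 55, 0, 0]])

```text
time: 19.08
ee_pos: [0.6549, 0.0117, 0.0495]
ee_rot: [0.194, 0.68, -0.194, 0.68]
force: [-0.6, -0.1, 0.7]
width: 0.0151
```

```bash
python3 -c "
from g import *
go(655.9,11.7,-22,143.4)
s=imaging.snapshot('wrist'); cv2.imwrite('pics/w16.png',s['img'])
"
```

```text
t 19.07 pos [654.9  11.7  49.5] head -31.9 toolx [-2.e-04  0.e+00 -1.e+00] q [-0.15  0.42  1.63 -0.    1.1   0.4 ] w 15.1 F [-0.6 -0.1  0.7]
shift m [0.0715 0.0005 0.0009] turn [ 4.7 -0.   0. ] q6 change approx incl base
```

View pics/w16.png

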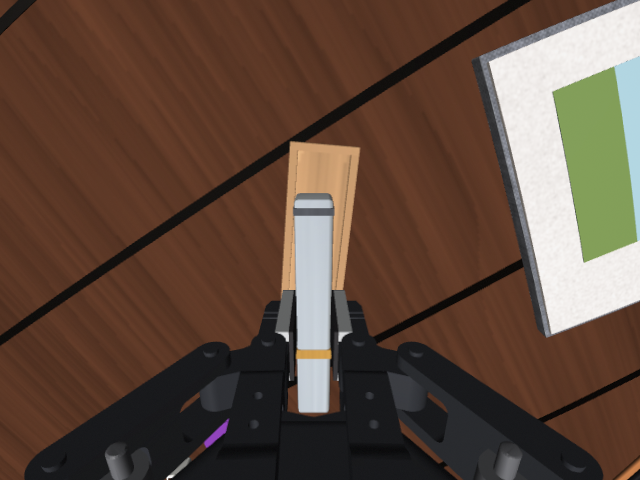

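>>> send_rows(plan=[[0.03, 0.0005, 0.0009, 4.7, 0, 0], [0.06, 0.0005, 0.0009, 4.7, 0, 0], [0.07, 0.0005, 0.0009, 4.7, 0, 0], [0.073, 0.0005, 0.0009, 4.7, 0, 0], [0.075, 0.0005, 0.0009, 4.7, 0, 0], [0.075, 0.0005, 0.0009, 4.7, 0, 0]])

```text
time: 19.88
ee_pos: [0.6568, 0.0115, -0.0243]
ee_rot: [0.222, 0.671, -0.222, 0.672]
force: [-0.6, -1.1, -0.5]
width: 0.0153
```

```bash
python3 -c "
from g import *
go(655.9,11.7,-26.7,143.4)
s=imaging.snapshot('wrist'); crop(s['img'],220,120,200,200,3,'w17.png')
"
```

```text
t 19.88 pos [656.8  11.5 -24.3] head -36.6 toolx [ 1.7e-03 -3.0e-04 -1.0e+00] q [-0.15  0.53  1.63  0.    0.98  0.48] w 15.3 F [-0.6 -1.1 -0.5]
shift m [ 0.0024 -0.0004 -0.0008] turn [-0.   0.1 -0. ] q6 change approx incl base
```

View pics/w17.png

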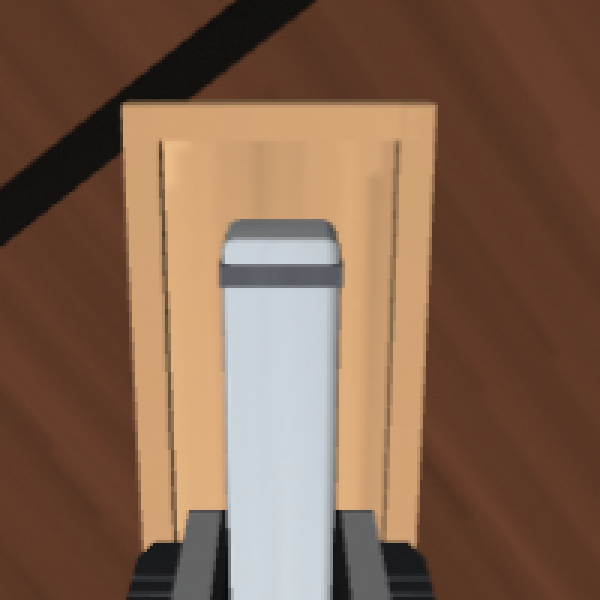

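Centred. Last 2.5 mm.

>>> send_rows(plan=[[0.001, 0, -0.0005, 0, 0, 0], [0.002, 0, -0.0005, 0, 0, 0], [0.0027, 0, -0.0005, 0, 0, 0], [0.0027, 0, -0.0005, 0, 0, 0]])

```text
time: 20.42
ee_pos: [0.6558, 0.0119, -0.0267]
ee_rot: [0.222, 0.671, -0.222, 0.671]
force: [-4.6, 0.4, 8.0]
width: 0.0151
```

>>> send_rows(plan=[[0, 0, 0, 0, 0, 0], [0, 0, 0, 0, 0, 0], [0, 0, 0, 0, 0, 0], [-0.03, 0, 0, 0, 0, 0], [-0.08, 0, 0, 0, 0, 0], [-0.08, 0, 0, 0, 0, 0], [-0.08, 0, 0, 0, 0, 0]], fingers=150)

```text
time: 21.3
ee_pos: [0.6546, 0.0122, 0.0508]
ee_rot: [0.222, 0.672, -0.222, 0.671]
force: [0.0, 0.3, -0.3]
width: 0.0351
```

```bash
python3 -c "
from g import *
go(578.4,-171,30,66.6)
s=imaging.snapshot('wrist'); cv2.imwrite('pics/w18.png',s['img'])
s=imaging.snapshot('side'); crop(s['img'],330,220,100,80,6,'s18.png')
"
```

```text
t 21.3 pos [654.6  12.2  50.8] head -36.6 toolx [-2.e-03  4.e-04 -1.e+00] q [-0.15  0.42  1.63  0.    1.1   0.49] w 35.1 F [ 0.   0.3 -0.3]
shift m [ 0.0209 -0.1924  0.0482] turn [76.8 -0.1  0.1] q6 change approx incl base
```

View pics/w18.png

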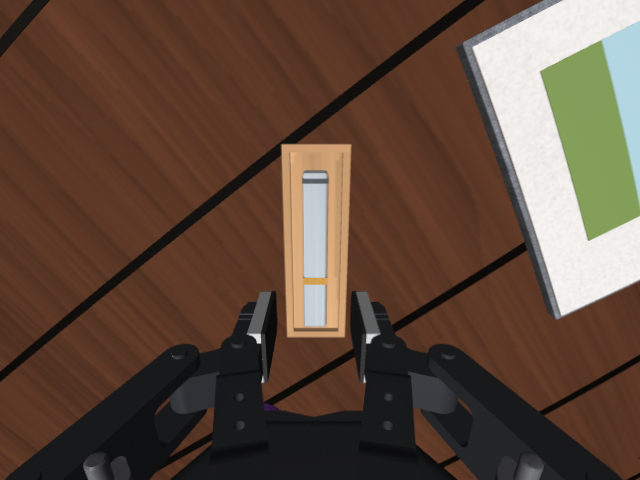

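View pics/s18.png

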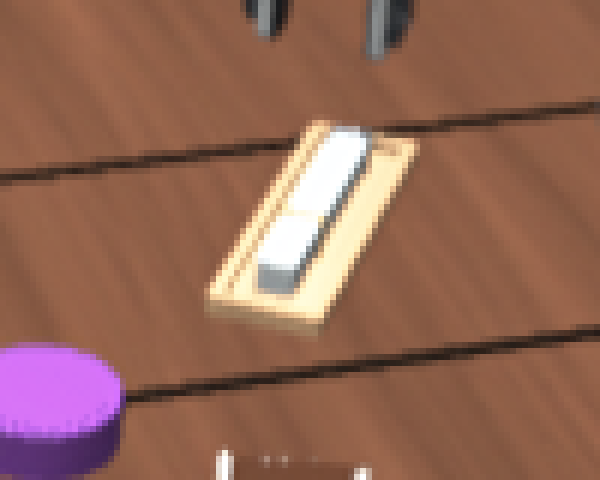

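```bash
python3 -c "
from g import *
s=imaging.snapshot('wrist')
crop(s['img'],270,130,90,220,3,'w19.png')
a=plane(s,[(316,145),(316,337)],.008)*1000; b=plane(s,[(316,179),(315,327)],.019)*1000
print(a,b,np.linalg.norm(a[0]-a[1]),np.linalg.norm(b[0]-b[1]),a.mean(0)-b.mean(0))
"
```

```text
[[696.73684238  67.26645767]
 [612.59813281 -46.42429565]] [[684.93644782  51.41897674]
 [621.56851615 -33.00443959]] 141.43871407106778 105.55949976395608 [1.41500561 1.21381244]
```

View pics/w19.png

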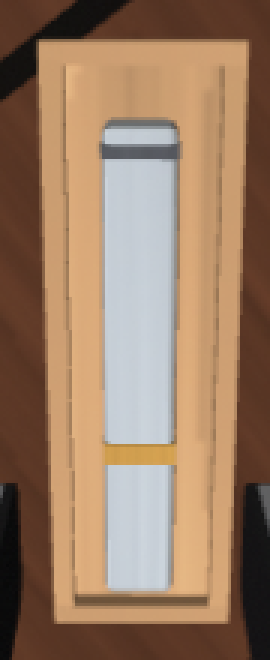

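>>> send_rows(plan=[[0.0, -0.1924, 0.0482, 77, 0, 0], [0.0, -0.1924, 0.0482, 77, 0, 0], [0.0, -0.1924, 0.0482, 77, 0, 0], [0.0, -0.1924, 0.0482, 77, 0, 0], [0.01, -0.1924, 0.0482, 77, 0, 0], [0.02, -0.1924, 0.0482, 77, 0, 0], [0.02, -0.1924, 0.0482, 77, 0, 0], [0.02, -0.1924, 0.0482, 77, 0, 0]], fingers=75)

```text
time: 22.45
ee_pos: [0.5785, -0.1708, 0.0306]
ee_rot: [-0.591, -0.388, 0.592, -0.386]
force: [-0.0, 0.3, -0.7]
width: 0.0601
```

```bash
python3 -c "
from g import *
imaging.snapshot('top');imaging.snapshot('top')
go(578.4,-171,-28,66.6)
s=imaging.snapshot('wrist'); cv2.imwrite('pics/w20.png',s['img'])
print(proj(s,[.5784,-.171,.02]))
"
```

```text
t 22.55 pos [ 579.  -171.    31.2] head -113.5 toolx [-1.e-03  5.e-04 -1.e+00] q [-0.47  0.34  1.77 -0.    1.03  1.51] w 60.4 F [ 0.9 -0.1 -0. ]
shift m [ 0.0592 -0.0005  0.0003] turn [-0.1 -0.   0.1] q6 change approx incl base
[[311.88923918 268.42026115]]
```

View pics/w20.png

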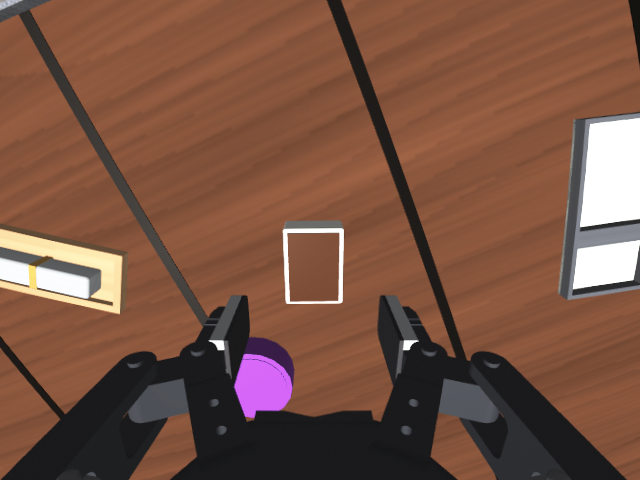

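>>> send_rows(plan=[[0.035, -0.0005, 0.0003, 0, 0, 0], [0.055, -0.0005, 0.0003, 0, 0, 0], [0.0592, -0.0005, 0.0003, 0, 0, 0], [0.0592, -0.0005, 0.0003, 0, 0, 0], [0.0592, -0.0005, 0.0003, 0, 0, 0]])

```text
time: 23.22
ee_pos: [0.5798, -0.1717, -0.0261]
ee_rot: [0.592, 0.386, -0.591, 0.388]
force: [-0.0, -0.7, -0.2]
width: 0.0604
```

>>> send_rows(plan=[[0, 0, 0, 0, 0, 0], [0, 0, 0, 0, 0, 0], [0, 0, 0, 0, 0, 0], [0, 0, 0, 0, 0, 0]], fingers=255)

```text
time: 23.72
ee_pos: [0.5795, -0.1716, -0.0264]
ee_rot: [0.592, 0.386, -0.592, 0.387]
force: [-1.6, 0.0, 5.4]
width: 0.0351
```

```bash
python3 -c "
from g import *
go(554.7,-369.7,30,74.7)
s=imaging.snapshot('side'); crop(s['img'],330,250,100,80,8,'s21.png')
"
```

```text
t 23.73 pos [ 579.5 -171.6  -26.4] head -113.6 toolx [ 1.3e-03 -7.0e-04 -1.0e+00] q [-0.48  0.43  1.78 -0.    0.93  1.51] w 35.1 F [-1.6  0.   5.4]
shift m [-0.0563  0.0568  0.1914] turn [-8.3  0.  -0.1] q6 change approx incl base
```

View pics/s21.png

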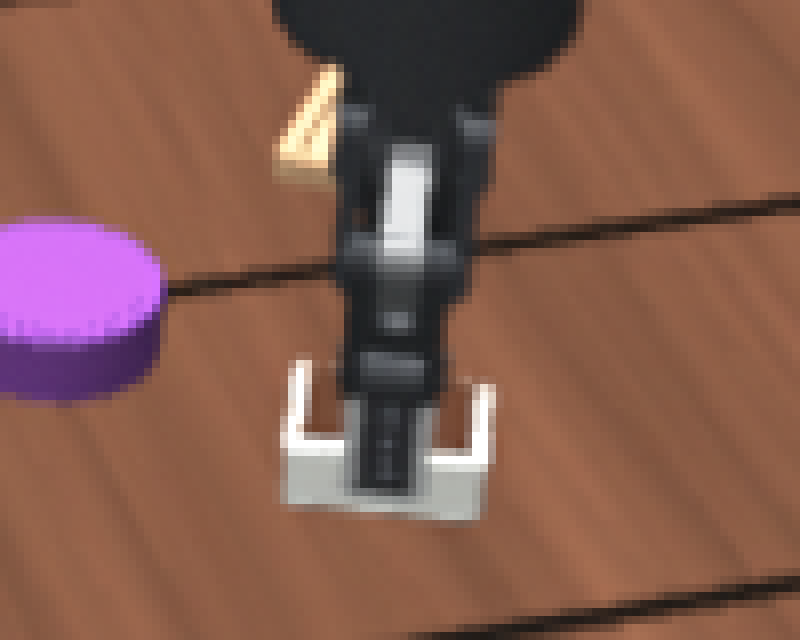

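>>> send_rows(plan=[[-0.02, 0, 0, 0, 0, 0], [-0.056, 0, 0.0, 0, 0, 0], [-0.07, 0.0568, 0.1914, -8.3, 0, 0], [-0.07, 0.0568, 0.1914, -8.3, 0, 0], [-0.07, 0.0568, 0.1914, -8.3, 0, 0], [-0.07, 0.0568, 0.1914, -8.3, 0, 0], [-0.06, 0.0568, 0.1914, -8.3, 0, 0], [-0.06, 0.0568, 0.1914, -8.3, 0, 0]])

```text
time: 24.78
ee_pos: [0.5532, -0.3667, 0.0308]
ee_rot: [-0.562, -0.431, 0.562, -0.428]
force: [-0.8, -0.1, -0.7]
width: 0.0352
```

```bash
python3 -c "
from g import *
imaging.snapshot('top');imaging.snapshot('top')
go(554.7,-369.7,-20,74.7)
s=imaging.snapshot('wrist'); cv2.imwrite('pics/w22.png',s['img'])
"
```

```text
t 24.88 pos [ 554.  -367.2   31.8] head -105.2 toolx [-0.0014  0.0015 -1.    ] q [-0.76  0.46  1.61  0.    1.08  1.08] w 35.3 F [ 0.7 -0.  -0.3]
shift m [0.0518 0.0014 0.0023] turn [ 0.1 -0.1  0.1] q6 change approx incl base
```

View pics/w22.png

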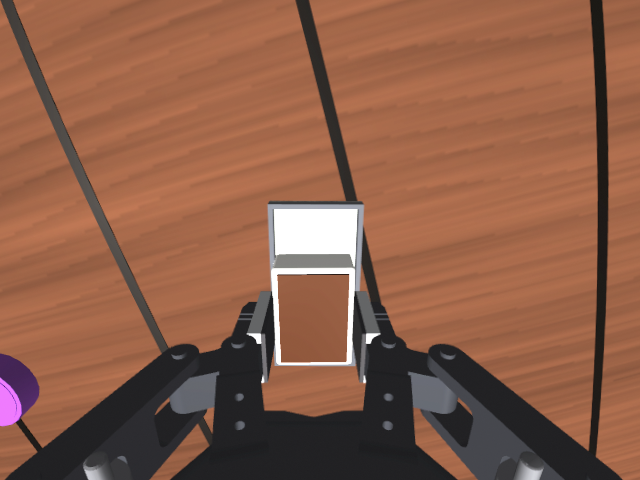

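>>> send_rows(plan=[[0.025, 0.0014, 0.0015, 0, 0, 0], [0.044, 0.0014, 0.0015, 0, 0, 0], [0.05, 0.0014, 0.0015, 0, 0, 0], [0.052, 0.0014, 0.0015, 0, 0, 0], [0.052, 0.0014, 0.0015, 0, 0, 0]])

```text
time: 25.55
ee_pos: [0.5554, -0.3715, -0.0187]
ee_rot: [0.562, 0.428, -0.562, 0.429]
force: [-0.1, -0.0, -0.8]
width: 0.0351
```

```bash
python3 -c "
from g import *
go(554.7,-369.7,-24.4,74.7)
s=imaging.snapshot('wrist'); crop(s['img'],220,170,200,200,3,'w23.png')
s=imaging.snapshot('side'); crop(s['img'],330,320,120,90,6,'s23.png')
"
```

```text
t 25.55 pos [ 555.4 -371.5  -18.7] head -105.3 toolx [ 8.e-04 -7.e-04 -1.e+00] q [-0.76  0.54  1.6  -0.    1.    1.08] w 35.1 F [-0.1 -0.  -0.8]
shift m [ 0.0057 -0.0012 -0.0016] turn [-0.   0.  -0.1] q6 change approx incl base
```

View pics/w23.png

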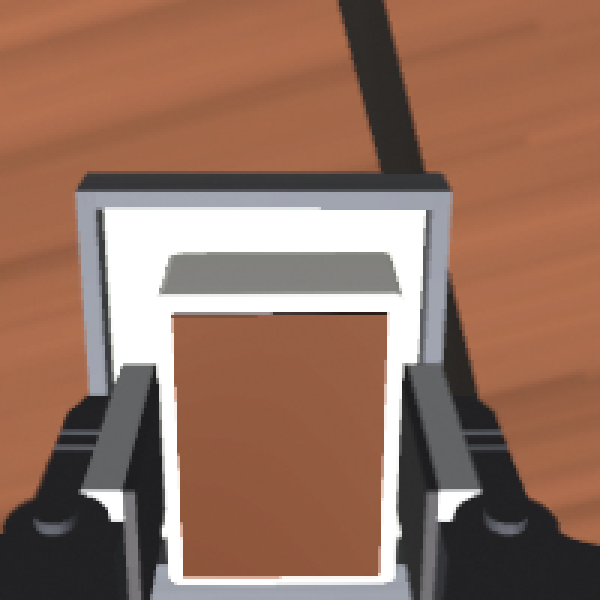

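View pics/s23.png

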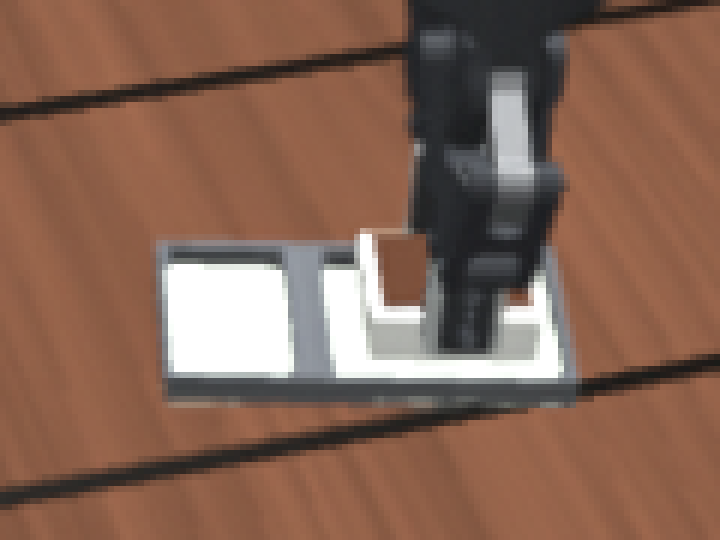

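>>> send_rows(plan=[[0.002, -0.001, -0.0015, 0, 0, 0], [0.004, -0.001, -0.0015, 0, 0, 0], [0.0052, -0.001, -0.0015, 0, 0, 0], [0.006, -0.001, -0.0015, 0, 0, 0], [0.006, -0.001, -0.0015, 0, 0, 0]])

```text
time: 26.28
ee_pos: [0.5547, -0.3696, -0.0244]
ee_rot: [-0.562, -0.429, 0.562, -0.429]
force: [-3.7, 1.1, 5.5]
width: 0.0352
```

```bash
python3 -c "
from g import *
go(554.7,-369.7,-24.4,74.7)
s=imaging.snapshot('side'); crop(s['img'],330,320,120,90,6,'s24.png')
"
```

```text
t 26.27 pos [ 554.7 -369.6  -24.4] head -105.3 toolx [-0.e+00 -1.e-04 -1.e+00] q [-0.76  0.55  1.61 -0.    0.99  1.08] w 35.2 F [-3.7  1.1  5.5]
shift m [0.     0.     0.0001] turn [-0.  0. -0.] q6 change approx incl base
```

View pics/s24.png

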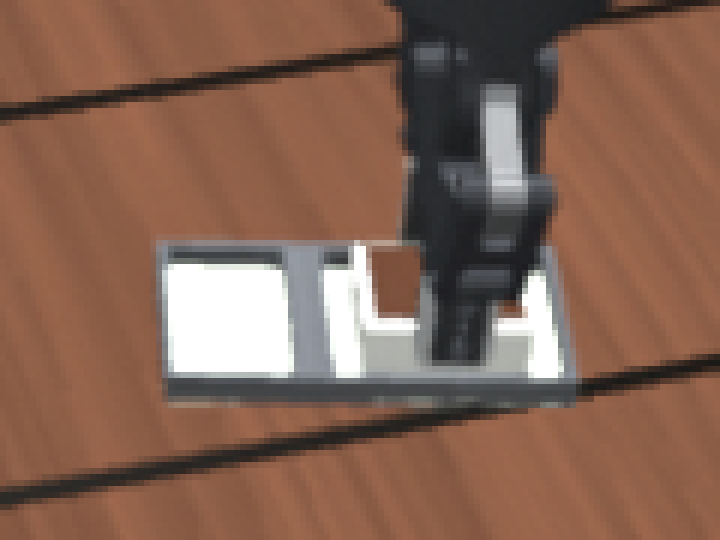

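>>> send_rows(plan=[[0, 0, 0, 0, 0, 0], [0, 0, 0, 0, 0, 0], [0, 0, 0, 0, 0, 0], [-0.03, 0, 0, 0, 0, 0], [-0.08, 0, 0, 0, 0, 0], [-0.08, 0, 0, 0, 0, 0], [-0.08, 0, 0, 0, 0, 0]], fingers=100)

```text
time: 27.2
ee_pos: [0.5542, -0.3693, 0.0543]
ee_rot: [-0.562, -0.429, 0.562, -0.429]
force: [-0.4, -0.9, -0.1]
width: 0.0521
```

```bash
python3 -c "
from g import *
go(430.5,-117.1,30,66.2)
s=imaging.snapshot('side'); crop(s['img'],330,320,120,90,6,'s25.png')
"
```

```text
t 27.2 pos [ 554.2 -369.3   54.3] head -105.4 toolx [-4.e-04  3.e-04 -1.e+00] q [-0.76  0.43  1.6   0.    1.11  1.08] w 52.1 F [-0.4 -0.9 -0.1]
shift m [ 0.0244 -0.186  -0.2104] turn [ 8.4 -0.   0. ] q6 change approx incl base
```

View pics/s25.png

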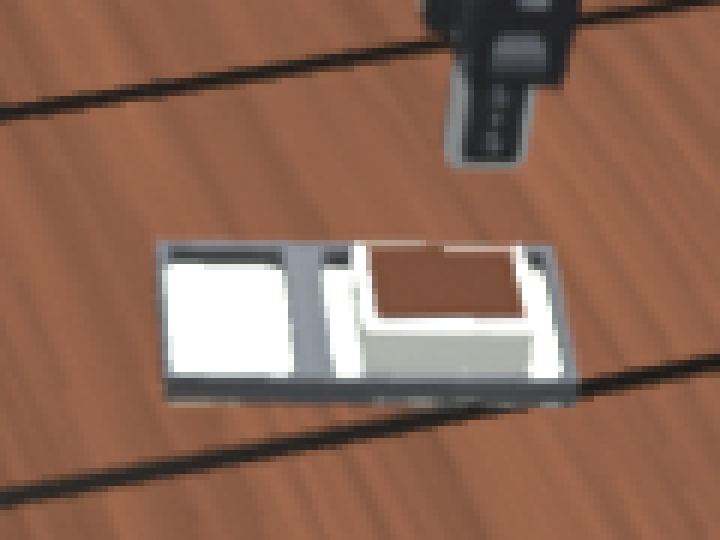

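>>> send_rows(plan=[[0.0, -0.186, -0.2104, 8.4, 0, 0], [0.0, -0.186, -0.2104, 8.4, 0, 0], [0.0, -0.186, -0.2104, 8.4, 0, 0], [0.0, -0.186, -0.2104, 8.4, 0, 0], [0.0, -0.186, -0.2104, 8.4, 0, 0], [0.024, -0.186, -0.2104, 8.4, 0, 0], [0.024, -0.186, -0.2104, 8.4, 0, 0], [0.024, -0.186, -0.2104, 8.4, 0, 0]], fingers=75)

```text
time: 28.25
ee_pos: [0.4307, -0.1175, 0.0305]
ee_rot: [-0.592, -0.387, 0.592, -0.386]
force: [-0.9, 0.2, 0.9]
width: 0.06
```

```bash
python3 -c "
from g import *
imaging.snapshot('top');imaging.snapshot('top')
go(430.5,-117.1,-28,66.2)
s=imaging.snapshot('wrist'); cv2.imwrite('pics/w26.png',s['img'])
print(proj(s,[.4305,-.1171,.02]))
"
```

```text
t 28.35 pos [ 431.3 -117.9   31.1] head -113.8 toolx [ 5.e-04 -3.e-04 -1.e+00] q [-0.52 -0.    2.17 -0.    0.98  1.46] w 60.5 F [ 1.   0.2 -0.4]
shift m [ 0.0591 -0.0011 -0.0004] turn [ 0.  0. -0.] q6 change approx incl base
[[310.7578151  269.24673186]]
```

View pics/w26.png

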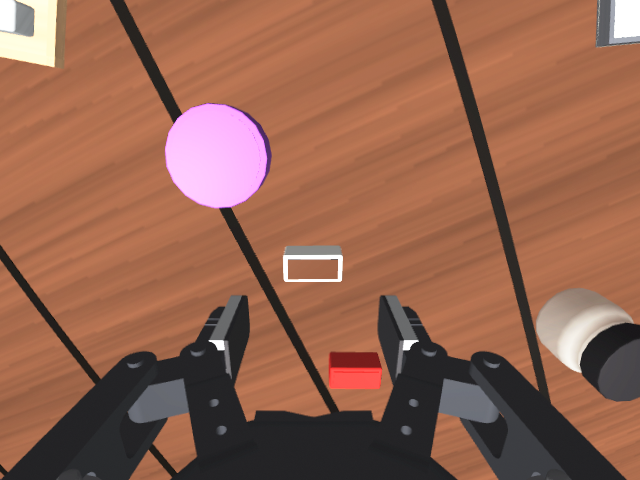

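>>> send_rows(plan=[[0.035, -0.0005, -0.0004, 0, 0, 0], [0.055, -0.0005, -0.0004, 0, 0, 0], [0.059, -0.0005, -0.0004, 0, 0, 0], [0.059, -0.0005, -0.0004, 0, 0, 0], [0.059, -0.0005, -0.0004, 0, 0, 0]])

```text
time: 29.02
ee_pos: [0.4315, -0.1174, -0.0272]
ee_rot: [0.593, 0.386, -0.592, 0.387]
force: [0.8, -0.6, -0.5]
width: 0.0607
```

>>> send_rows(plan=[[0, 0, 0, 0, 0, 0], [0, 0, 0, 0, 0, 0], [0, 0, 0, 0, 0, 0], [0, 0, 0, 0, 0, 0]], fingers=255)

```text
time: 29.52
ee_pos: [0.4312, -0.1172, -0.0275]
ee_rot: [0.592, 0.386, -0.592, 0.387]
force: [-1.4, 0.7, 5.7]
width: 0.0352
```

```bash
python3 -c "
from g import *
go(495.1,-353.4,30,74.7)
s=imaging.snapshot('side'); crop(s['img'],250,250,100,80,8,'s27.png')
"
```

```text
t 29.52 pos [ 431.2 -117.2  -27.5] head -113.7 toolx [ 1.1e-03 -6.0e-04 -1.0e+00] q [-0.52  0.13  2.18  0.    0.84  1.47] w 35.2 F [-1.4  0.7  5.7]
shift m [-0.0573  0.1537  0.1905] turn [-8.4  0.  -0.1] q6 change approx incl base
```

View pics/s27.png

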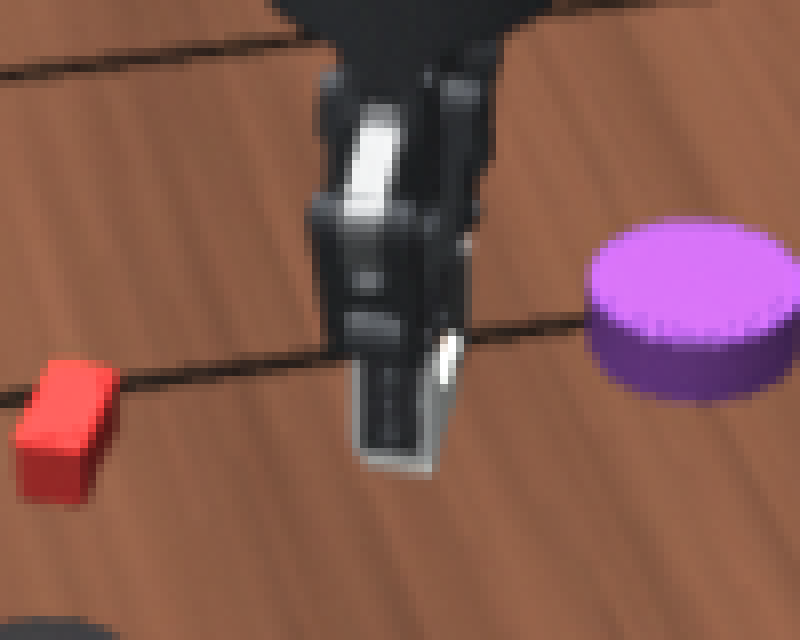

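>>> send_rows(plan=[[-0.02, 0, 0, 0, 0, 0], [-0.058, 0, 0.0, 0, 0, 0], [-0.068, 0.1537, 0.1905, -8.4, 0, 0], [-0.068, 0.1537, 0.1905, -8.4, 0, 0], [-0.068, 0.1537, 0.1905, -8.4, 0, 0], [-0.068, 0.1537, 0.1905, -8.4, 0, 0], [-0.06, 0.1537, 0.1905, -8.4, 0, 0], [-0.06, 0.1537, 0.1905, -8.4, 0, 0]])

```text
time: 30.58
ee_pos: [0.4933, -0.3517, 0.0301]
ee_rot: [-0.562, -0.43, 0.562, -0.427]
force: [-0.8, 0.0, -0.2]
width: 0.0354
```

```bash
python3 -c "
from g import *
imaging.snapshot('top');imaging.snapshot('top')
go(495.1,-353.4,-20,74.7)
s=imaging.snapshot('wrist'); cv2.imwrite('pics/w28.png',s['img'])
"
```

```text
t 30.68 pos [ 493.8 -351.3   30.8] head -105.3 toolx [-0.0015  0.0017 -1.    ] q [-0.81  0.35  1.77  0.    1.03  1.03] w 35.1 F [-0.1  0.8  0.6]
shift m [0.0508 0.002  0.0018] turn [ 0.  -0.1  0.1] q6 change approx incl base
```

View pics/w28.png

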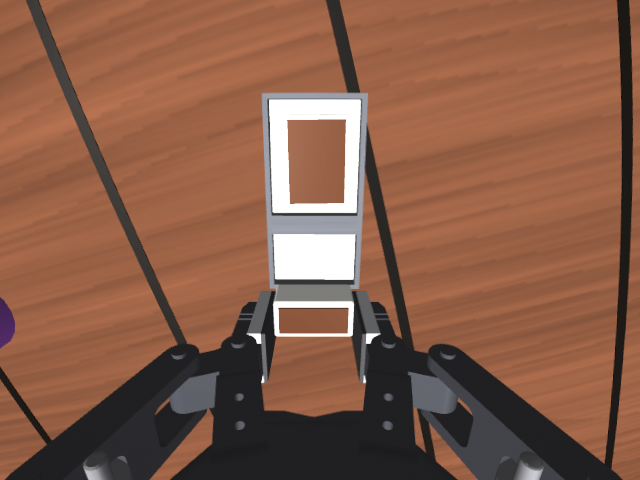

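>>> send_rows(plan=[[0.025, 0.0015, 0.0012, 0, 0, 0], [0.044, 0.0015, 0.0012, 0, 0, 0], [0.049, 0.0015, 0.0012, 0, 0, 0], [0.051, 0.0015, 0.0012, 0, 0, 0], [0.051, 0.0015, 0.0012, 0, 0, 0]])

```text
time: 31.35
ee_pos: [0.496, -0.3549, -0.0187]
ee_rot: [0.562, 0.428, -0.562, 0.429]
force: [-0.3, 0.5, 0.2]
width: 0.0347
```

```bash
python3 -c "
from g import *
go(495.1,-353.4,-25.5,74.7)
s=imaging.snapshot('wrist'); crop(s['img'],220,170,200,200,3,'w29.png')
s=imaging.snapshot('side'); crop(s['img'],330,320,120,90,6,'s29.png')
"
```

```text
t 31.35 pos [ 496.  -354.9  -18.7] head -105.3 toolx [ 7.e-04 -7.e-04 -1.e+00] q [-0.81  0.43  1.76 -0.    0.95  1.03] w 34.7 F [-0.3  0.5  0.2]
shift m [ 0.0068 -0.0012 -0.0012] turn [-0.  0. -0.] q6 change approx incl base
```

View pics/w29.png

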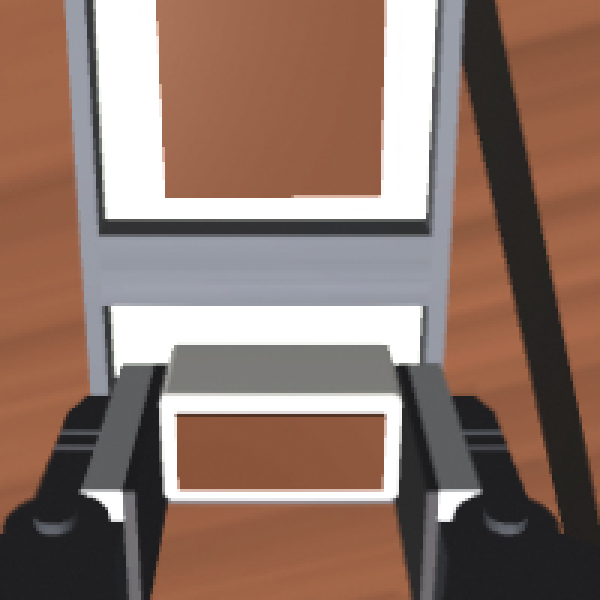

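View pics/s29.png

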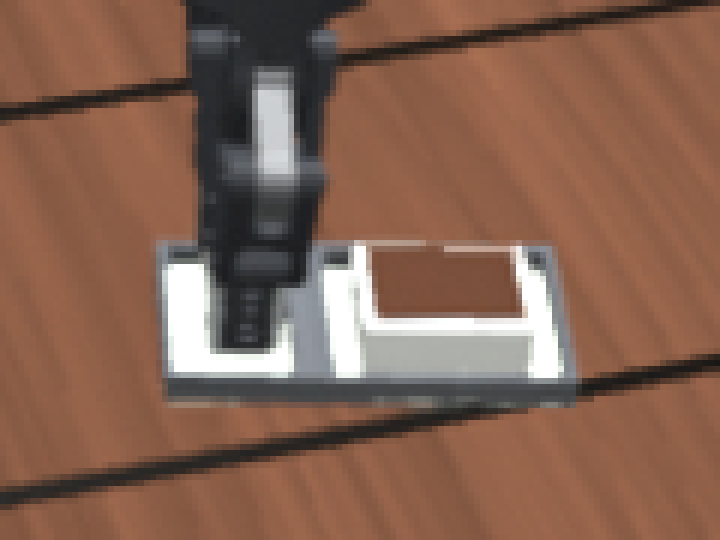

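>>> send_rows(plan=[[0.002, -0.001, -0.001, 0, 0, 0], [0.004, -0.001, -0.001, 0, 0, 0], [0.0055, -0.001, -0.001, 0, 0, 0], [0.0068, -0.001, -0.001, 0, 0, 0], [0.0068, -0.001, -0.001, 0, 0, 0]])

```text
time: 32.08
ee_pos: [0.495, -0.3535, -0.0254]
ee_rot: [-0.562, -0.429, 0.562, -0.429]
force: [-1.4, 1.8, 5.1]
width: 0.0351
```

```bash
python3 -c "
from g import *
go(495.1,-353.4,-25.5,74.7)
s=imaging.snapshot('side'); crop(s['img'],330,320,120,90,6,'s30.png')
"
```

```text
t 32.08 pos [ 495.  -353.5  -25.4] head -105.3 toolx [-3.e-04  2.e-04 -1.e+00] q [-0.81  0.44  1.76 -0.    0.94  1.03] w 35.1 F [-1.4  1.8  5.1]
shift m [ 0.0001  0.0001 -0.0001] turn [-0. -0.  0.] q6 change approx incl base
```

View pics/s30.png

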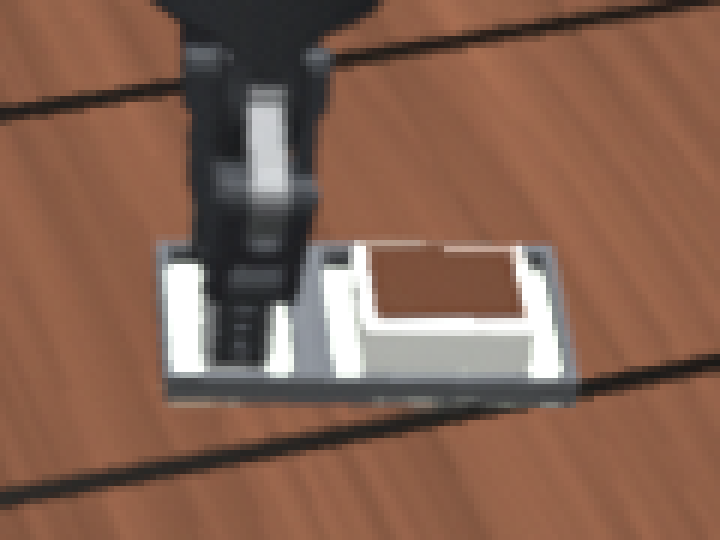

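Contact 5 N, as for the others. Release and lift high.

>>> send_rows(plan=[[0, 0, 0, 0, 0, 0], [0, 0, 0, 0, 0, 0], [0, 0, 0, 0, 0, 0], [-0.03, 0, 0, 0, 0, 0], [-0.09, 0, 0, 0, 0, 0], [-0.15, -0.1, 0, 0, 0, 0], [-0.2, -0.15, 0, 0, 0, 0], [-0.2, -0.15, 0, 0, 0, 0]], fingers=110)

```text
time: 33.12
ee_pos: [0.3488, -0.3131, 0.1749]
ee_rot: [-0.562, -0.429, 0.562, -0.429]
force: [-0.1, -0.1, 1.3]
width: 0.0485
```

```bash
python3 -c "
from g import *
go(495.1,-353.4,-25.5,74.7)
s=imaging.snapshot('side'); crop(s['img'],220,170,230,250,3,'s31.png')
s=imaging.snapshot('top'); cv2.imwrite('pics/t31.png',s['img'])
"
```

```text
t 33.12 pos [ 348.8 -313.1  174.9] head -105.3 toolx [-0.e+00 -3.e-04 -1.e+00] q [-0.97 -0.17  2.03 -0.    1.29  0.86] w 48.5 F [-0.1 -0.1  1.3]
shift m [2.004e-01 1.517e-01 2.000e-04] turn [-0.  0. -0.] q6 change approx incl base
```

View pics/s31.png

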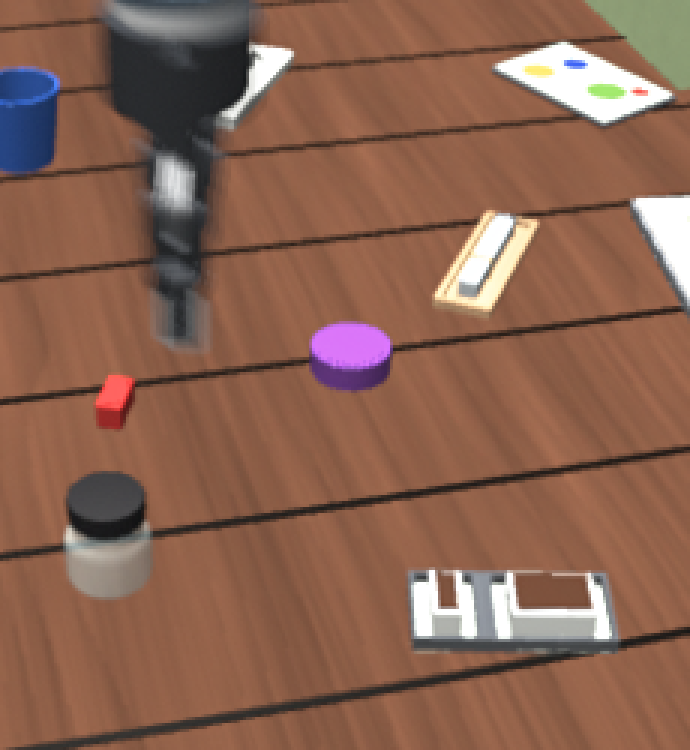

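View pics/t31.png

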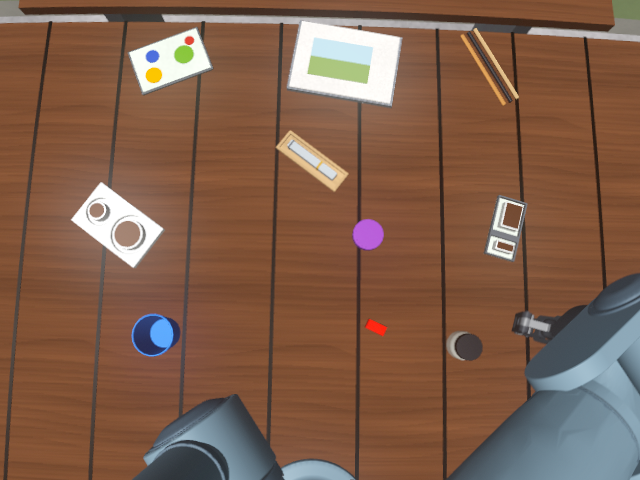

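```bash
python3 - <<'E'
from meas import *
s=imaging.snapshot("top")
brown=lambda u:(u.max(2)<165)&(u[:,:,2]-u[:,:,0]>25)
def rel(P,c,yaw):
    a=np.radians(yaw); d=np.asarray(P)-c; return np.round([d@[np.cos(a),np.sin(a)],d@[-np.sin(a),np.cos(a)]],1)
pal=(np.array([523.7,374.7]),55.1)
tin=np.array([554.7,-369.7])+23/62*(np.array([495.1,-353.4])-[554.7,-369.7])
for n,b,z,(c,y) in [("small",(84,198,26,26),.024,pal),("large",(106,212,44,44),.024,pal),("full",(500,202,24,30),.022,(tin,164.7)),("half",(491,236,26,16),.022,(tin,164.7))]:
    cs=[t for t in cont(s,b,brown) if not t[1] and 15<t[0]]
    for t in cs[:2]:
        r=rect(plane(s,t[2],z)); print(n,round(t[0]),r,"rel",rel(r[0],c,y))
for A,h,c in cont(s,(285,130,60,55),lambda u:(u[:,:,0]>150))[:2]:
    r=rect(plane(s,c,.019)); print("case",A,r,rel(r[0],[656,11.7],53.4))
for n,b,fn,z in [("cup",(125,305,60,60),lambda u:(u[:,:,0]-u[:,:,2]>50),.07)]:
    print(n,rect(plane(s,cont(s,b,fn)[0][2],z)))
t0=dict(np.load('top0.npz')); print("jar diff",np.abs(t0['img'][325:370,440:490].astype(int)-s['img'][325:370,440:490]).mean())
print(arm.observe()["joint_vel"].round(3))
E
```

```text
small 132 (array([547.8, 409.5]), 25.1, 23.8, -84.9) rel [42.3  0.1]
large 325 (array([507.9, 347.2]), 45.2, 37.6, 67.5) rel [-31.6  -2.8]
large 42 (array([469.9, 376.5]), 20.1, 13.8, -88.8) rel [-29.3  45.2]
full 338 (array([ 553.8, -369.5]), 44.1, 30.6, -14.9) rel [-22.   0.]
half 88 (array([ 494.3, -353.1]), 30.5, 11.8, 75.0) rel [39.7 -0.1]
case 333.703125 (array([666.5,  27.8]), 72.4, 18.7, 53.7) [19.2  1.2]
case 197.046875 (array([630. , -23.3]), 46.7, 20.8, 54.2) [-43.6   0. ]
cup (array([325.3, 275.6]), 73.1, 72.0, -55.8)
jar diff 8.369333333333334
[ 0.022  0.097  0.001  0.005 -0.016  0.006]
```

```bash
python3 -c "
from station import order,arm
print(order.job_done()); print(arm.observe()['time'])"
```

```text
the job is handed in; nothing more can be done
None
the job is handed in; nothing more can be done
```

I put both cakes in the palette wells, both pans in the tin bays and the brush case in the tray, then handed the job in at about 33 s of the 120 s allowed.

**How they went down:** each piece was lowered until the wrist felt 5–8 N from the floor, then released. The arm finished clear of everything.

**Last position checks, from the top camera and in mm in each holder's own frame:**

| Piece | Measured (x, y) | Aim (x, y) |
|---|---|---|
| Full pan | (-22, 0) | (-23, 0) |
| Half pan | (39.7, -0.1) | (39, 0) |
| Small cake | (42.3, 0.1) | (42.5, 0) |
| Large cake | (-31.6, -2.8) | (-32, 0) |

- **Large cake:** this reading is rough, because glare cut into the colour mask. Earlier views showed the cake centred and flat.
- **Brush case:** the wrist camera put it about 2 mm off centre in the tray. The last top-view mask for it was spoiled by pale glare on the wood, so I relied on the wrist reading.
- **Cup and jar:** the cup's position was unchanged to within 0.1 mm. The jar I checked only by eye; it stands at the same pixels as at the start. An image difference over the jar's area was not exactly zero, and I did not trace the cause.

**Disagreement with the interface text:** the shut fingertips stood about 37 mm short of the reported TCP. My first grasp of the large cake therefore closed in the air above it, touching nothing. I measured the offset in two camera views and corrected for it from then on.

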